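# Level a bench grinder with a wedge under its low foot

### The arm

A 6-joint arm with a two-finger parallel gripper is mounted at the origin on the work surface. World frame = base frame: x ahead of the robot, y to its left, z up, the work surface at z = 0. Lengths are in m, angles in rad, forces in N, time in s.
With the tool pointing down it reaches from about 0.35 to 0.725 m from the base axis. Payload 6 kg.
Tool frame: the origin (TCP) lies midway between the tips of the shut fingers; the grasp point (between the pads) lies 19 mm behind it; z points along the fingers, y is the line along which they close (so a half turn about z gives the same grasp; the last joint's range is limited). The gripper opens to 85 mm and grips with 20 to 120 N. Pads are 22 mm wide; open, the fingers measure 114 mm over their backs; the gripper's body (76 mm by 85 mm) begins 54 mm behind the grasp point. The pads swing forward as they close: fully open they stand 13 mm farther back than shut.
Start: joints at [1.534, 0.04, 0.085, 0, -1.615, -0.334], TCP at [0.217, 0.559, 0.231] pointing down, gripper open.
Joint ranges: [-2.56, 2.56], [-1.29, 2.01], [-1.08, 1.49], [-3.29, 1.98], [-2.81, -0.18], [-2.99, 2.99]. Speed limits (rad/s): [2.57, 2.57, 3.01, 3.14, 3.14, 3.14].

### API

Orientations are given as a rotation vector (axis times angle).
In Python, from plant import ctrl gives the robot as it stands. The module is installed in compiled form; this text tells all that it offers.
- The arm moves only by the tool move_arm, never from a script. Its argument "increments" is a list of rows, each an object with "translation": the shift along the tool's x, y, z in mm, a list of three; "twist": the turn about the tool's z in rad. A call has 1 to 8 rows; each row shifts and turns the commanded pose from where the row before left it, along the tool's axes as they then stand; what a row does not reach is not made up. A row lasts 1/8 s, in which the tool goes at most 62.5 mm and 10.7 degrees, less where a joint would pass 70% of its speed; a pose out of reach is approached as far as the arm can. A call is refused whole if a number of a shift passes 62.5 or a number of a turn 0.188, either way. A call with a gripper value outside its range is refused whole. "claw" is the opening, from 0 (shut) to 1 (fully open), set as the call begins (left out, the last holds). The fingers move at their own pace and stop on an object; the grip force is fixed at half the most. Time passes only in rows, so rows that do not move let the fingers close. It gives the time, the measured TCP pose, the force, the opening and the grip force at its end, in the units of the state.
- ctrl.sense(): the state, without advancing time (a new reading comes with each control period).
- ctrl.grab_frame(name): name is "side" or "top" or "wrist"; returns a dict with "image" (480x640x3 uint8, red, green, blue), "camera_matrix" (3x3 intrinsics, pixels), "k1" (the pictures are not rectified: a ray, as slopes to the right and down, at radius r is drawn at 1 + k1 r^2 times it, then the intrinsics apply), "xyz" and "orientation" of the camera in the world. Camera axes: x right, y up, looking along -z (the intrinsics and any distortion apply to the point x, -y, -z); pixel columns grow to the right and rows downward; lengths in m; the calibration is good to about 2 mm. A picture is of the moment at which its call begins. There is no depth.
- ctrl.job_done(): hands the job in; it is judged then, once.
The state is a dict: "clock": time; "joint_positions": joint angles; "dq": joint speeds; "tau": joint torques, N m; "tool_pos": TCP position; "tool_rot": TCP orientation; "contact_force": force on the tool from outside, world axes, zero at the start; "ft_torque": the same for the moment, N m; "gripper_width": finger opening in m; "gripper_force": force on a finger pad.
Only numpy, scipy, OpenCV 4.12 (cv2) and the standard library are available. Lean on these libraries where they do the work, as an engineer would, in place of code of your own. Each camera call takes 0.05 s, during which the arm holds its last target. There are 200 camera calls.

### The job

The bench grinder leans to the right because its single right-hand foot stands on the bare bench and the two left-hand feet on the steel plate. Stand the spirit level on the flat lid on top of the motor, in the middle and along the shaft, let go of it, and then work the orange wedge, thin end first, under the low foot until the bubble comes to rest between its two lines. Leave the level on the lid and the wedge carrying the foot; do not shove the grinder along the bench, and leave the whetstone, the oil bottle and the knife where they are.

Things in the scene. Friction and masses are not known exactly. Their poses are not given: they have to be found in the camera images.
- grinder: Dark cast-iron bench grinder, about 5.5 kg, loose on the bench. Origin on the plane of its 3 feet, under the middle of the motor; x to its back, y along the shaft to its left, z up. Motor drum 128 mm, shaft at height 160 mm, 416 mm over its ends; red-rimmed wheel (172 mm) on the left end; switch box in front to x = -125 mm. At the start it leans down to its right (-y) by 0.025 to 0.05 rad.
- lid (a point): Centre of the top of the flat aluminium lid on the motor, 124 mm long along the shaft (y) and 80 mm wide; at (0, 0, 245) mm in the grinder's frame. The level goes here. The wheels' inner faces are 159 mm to each side and no higher than the lid. Axes as the grinder's.
- low_foot (a point): Lowest point of the right-hand foot, a black ball of radius 28 mm, at (0, -116, 0) mm in the grinder's frame; it presses with about 15 N, at first on the bench (z = 0). The left-hand feet are alike, at (80, 75, 0) and (-80, 75, 0) mm, on the plate; the lean is about the line through them. A cast arm, 60 mm wide, underside at 50 mm, ends 25 mm beyond the low foot.
- felt_wheel (a point): Lowest point of the grey felt wheel (140 mm diameter, 26 mm thick) in its outer face, at (0, -188, 90) mm in the grinder's frame: it overhangs the low foot by 72 mm, 80 mm or more above the bench; shaft end and nut go on to y = -208 mm at height 160 mm. So a tool pushing the wedge home must lean about 35 to 45 degrees: fingertips in under the wheel, gripper back to the right.
- level: Small spirit level: aluminium bar 160 mm long (its x), 24 mm wide, 42 mm high, 0.16 kg, with blue side labels, black ends and one yellow-green vial, 52 mm long, in a window in the middle of the top. Both ends are alike. Origin at the centre of its underside, z up. It lies on the bench at the start, upright on its foot.
- bubble (a joint): Place of the pale bubble in the vial, in rad along the vial's arc of 300 mm radius: 0.01 is 3 mm from the middle, positive towards the level's +x end. It goes to the higher end and, settled (1 s), reads the slope. Stops at 0.063; average about 100 readings. The bubble is 13 mm long and the gap between the two black lines 16 mm, so it is between them within 0.005 (1.5 mm) of 0.
- wedge: Orange slick nylon wedge, 100 mm long (its x), 40 mm wide, 60 g. Flat underside; the top slopes evenly from 20 mm thick at the rear (-x) end to 2 mm at the thin (+x) end, so 1 mm further in raises the foot 0.18 mm. Origin at the centre of its underside, z up. It takes about 11 to 20 N to push it in under the foot, and it stays where it is left.
- wedge_tip (a point): Middle of the wedge's thin edge, on the underside, 50 mm from the wedge's origin along its x. When the push on the wedge is let go, the grinder's right end settles up to 0.003 rad higher.
- plate: Dark steel plate let into the bench, fixed, 240 mm (x) by 220 mm, its top 5.5 to 8.5 mm above the bench (z = 0); the grinder's left-hand feet stand on it. Origin at the middle of its right-hand (-y) edge, 20 mm below its top; it reaches 220 mm to +y.
- whetstone: Bystander: grey and red-brown whetstone, 65 x 180 x 30 mm, lying. Origin at the centre of its underside.
- oil_bottle: Bystander: blue bottle with yellow cap, 52 mm diameter, 150 mm high, standing. Origin at the centre of its underside.
- knife: Bystander: kitchen knife with red handle, 293 mm long along its y, lying flat. Origin where handle and blade meet, on the underside.
Not all that is in view belongs to the job. Leave any purple or white look-alike of the wedge alone. Several things have the shape of the level; the one meant has the colours described above.

How it is judged:
On the way, in this order (a step that is already met when the one before it is completed fails the run):
1. the level stands on the lid, along the shaft, let go (z of level in the frame of lid between -0.004 and 0.006 m and x of level in the frame of lid between -0.03 and 0.03 m and y of level in the frame of lid between -0.04 and 0.04 m and angle between the x axis of level and the y axis of grinder, either way round below 0.26 rad and angle between the z axis of level and the z axis of grinder, either way round below 0.06 rad and contact force between the fingers and level below 0.1 N), for 0.3 s.
2. the wedge carries the low foot and the bubble is between its lines, with the level on the lid (all of step 1 and value of joint bubble between -0.005 and 0.005 rad and contact force between wedge and grinder above 3 N and horizontal distance between wedge and low_foot below 0.055 m and angle between wedge's own z axis and vertical below 0.1 rad), for 0.4 s.
At the end, for the whole second after the job is handed in: Level let go on the lid (within 40 mm of its centre lengthwise, 30 mm sideways, along the shaft within 15 degrees); bubble within 1.5 mm of the middle; wedge flat, its centre within 55 mm of the low foot, carrying it with over 3 N; all at rest (all of step 2 and linear speed of each of level, wedge, grinder below 0.01 m/s); the robot touches nothing.
It fails at once if the grinder is shoved more than 20 mm (distance of grinder from where it was at the start of the episode above 0.02 m).
It fails at once if the whetstone is moved more than 25 mm (distance of whetstone from where it was at the start of the episode above 0.025 m).
It fails at once if the oil bottle is moved more than 25 mm (distance of oil_bottle from where it was at the start of the episode above 0.025 m).
It fails at once if the knife is moved more than 25 mm (distance of knife from where it was at the start of the episode above 0.025 m).
It also fails if it takes over 72 s, if anything falls off the work surface, if the arm or the gripper's body presses on something with over 40 N, if the wrist force passes 120 N, or if a joint passes its speed limit or range.

## Working session

There is one attempt and no reset: what is moved stays moved. The work goes in short steps, Python scripts to look and compute and a tool call to move; the robot and the scene stay as the last step left them, time stands still between calls to the robot, and variables do not carry over. Pictures are saved under pics/ and viewed, at most 10 in all, crops included, and the job is handed in when it is done.

Besides the shell and the picture viewer there is one more tool, called after "Emit:" in YAML: its name, and indented under it one key for each argument. move_arm: Moves the arm, as the interface text tells. Its arguments: {"type":"object","properties":{"increments":{"type":"array"},"claw":{"type":"number"}},"required":["increments"]}

```bash
mkdir -p pics; cat > h.py <<'E'
import numpy as np, cv2, json
from scipy.spatial.transform import Rotation as R
from plant import ctrl
def grab(n,fn):
    f=ctrl.grab_frame(n); cv2.imwrite(f'pics/{fn}.png',f['image'][:,:,::-1])
    o=np.array(f['orientation']); o=R.from_rotvec(o).as_matrix() if o.shape==(3,) else o
    np.savez(f'pics/{fn}.npz',K=f['camera_matrix'],k1=f['k1'],p=f['xyz'],o=o); return f
def px2w(fn,px,z):
    d=np.load(f'pics/{fn}.npz'); K=d['K'];k1=float(d['k1']);out=[]
    for (u,v) in px:
        a=np.array([(u-K[0,2])/K[0,0],(v-K[1,2])/K[1,1]]); s=a.copy()
        for _ in range(20): s=a/(1+k1*(s@s))
        r=d['o']@np.array([s[0],-s[1],-1]); t=(z-d['p'][2])/r[2]; out.append(d['p']+t*r)
    return np.array(out)
def w2px(fn,P):
    d=np.load(f'pics/{fn}.npz'); K=d['K'];c=(np.atleast_2d(P)-d['p'])@d['o']
    s=np.c_[c[:,0]/-c[:,2],-c[:,1]/-c[:,2]]; s=s*(1+float(d['k1'])*(s**2).sum(1))[:,None]
    return np.c_[s[:,0]*K[0,0]+K[0,2],s[:,1]*K[1,1]+K[1,2]]
E
python3 - <<'E'
from h import *
a=grab('top','top0')['image'];b=grab('side','side0')['image']
for n in('top0','side0'):
    d=np.load(f'pics/{n}.npz');print(n,d['p'],d['o'].round(3).tolist(),d['K'].tolist(),d['k1'])
print(ctrl.sense())
E
```

```text
top0 [0.33469442 0.01332559 1.75336233] [[0.031, 0.996, -0.081], [-1.0, 0.031, 0.004], [0.007, 0.08, 0.997]] [[586.016051563555, 0.0, 320.8726307919704], [0.0, 586.016051563555, 250.46047720525397], [0.0, 0.0, 1.0]] -0.19630334089612306
side0 [0.41784782 0.35839721 1.16710872] [[-0.983, 0.172, -0.059], [-0.182, -0.932, 0.313], [-0.001, 0.318, 0.948]] [[481.440056118291, 0.0, 320.0749321759201], [0.0, 481.440056118291, 235.41363091230033], [0.0, 0.0, 1.0]] 0.01203541908362084
{'clock': 0.1, 'joint_positions': array([ 1.53369560e+00,  4.07347174e-02,  8.39252921e-02, -3.82057507e-04,
       -1.61549465e+00, -3.33708508e-01]), 'dq': array([ 0.00032799, -0.00041841,  0.00215437,  0.00024976,  0.00137091,
        0.00092575]), 'tau': array([-4.83875527e-03, -3.69348907e+01,  3.48278761e+01,  6.95194915e+00,
       -4.65319390e-03, -1.16544462e-05]), 'tool_pos': array([0.21725085, 0.55897779, 0.23040156]), 'tool_rot': array([ 3.08623501e+00, -5.78823292e-01, -2.42903312e-04]), 'contact_force': array([ 0.48265275, -0.44826967, -0.12623255]), 'ft_torque': array([0.03756574, 0.00414753, 0.00906802]), 'gripper_force': 0.0, 'gripper_width': 0.08571574912448829}
```

View pics/top0.png

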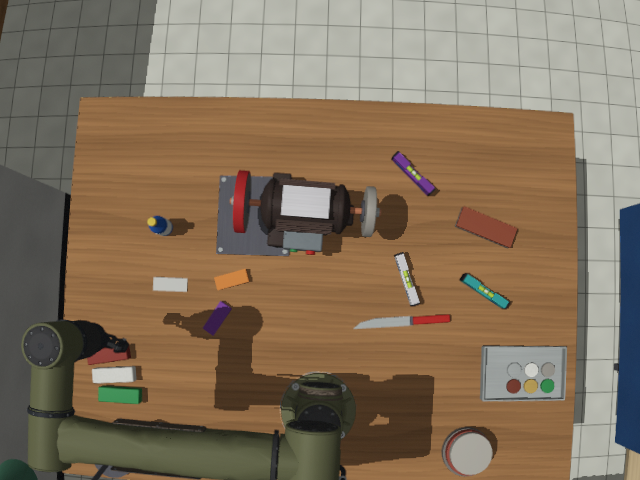

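View pics/side0.png

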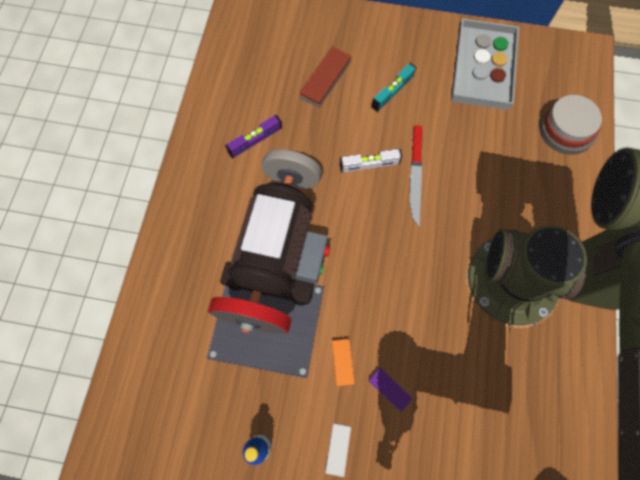

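The level could be the purple bar (413,173), the silver/white bar (407,279) or the teal bar (485,291). The wedge could be the orange block (232,279), the purple one (217,318) or the white one (170,284). By the description I choose silver and orange, and I'll check both in a single close crop.

```bash
python3 - <<'E'
from h import *
im=cv2.imread('pics/top0.png'); s=cv2.imread('pics/side0.png')
def c(i,u,v,w,h,W,H): return cv2.resize(i[v:v+h,u:u+w],(W,H),interpolation=cv2.INTER_CUBIC)
a=np.hstack([c(im,375,245,70,70,300,300),c(im,200,245,70,70,300,300)])      # scale 4.286
b=np.hstack([c(s,335,130,75,75,300,300),c(s,310,325,75,75,300,300)])
cv2.imwrite('pics/c0.png',np.vstack([a,b]))
cv2.imwrite('pics/c1.png',c(im,210,160,200,110,800,440))
E
```

```text
(no output)
```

View pics/c0.png

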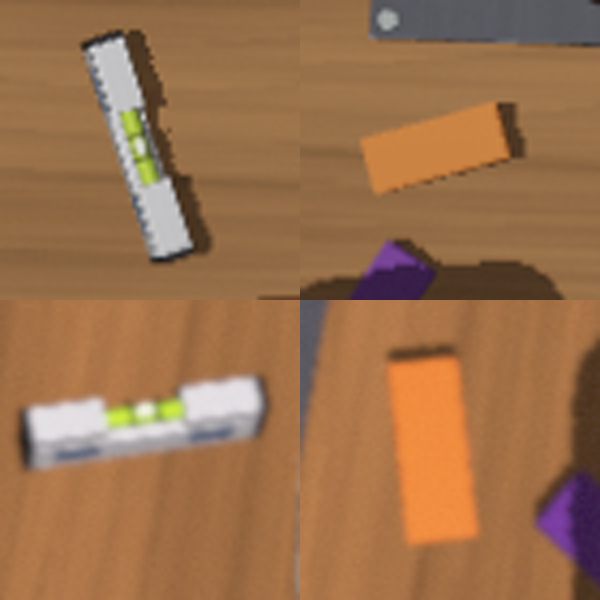

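View pics/c1.png

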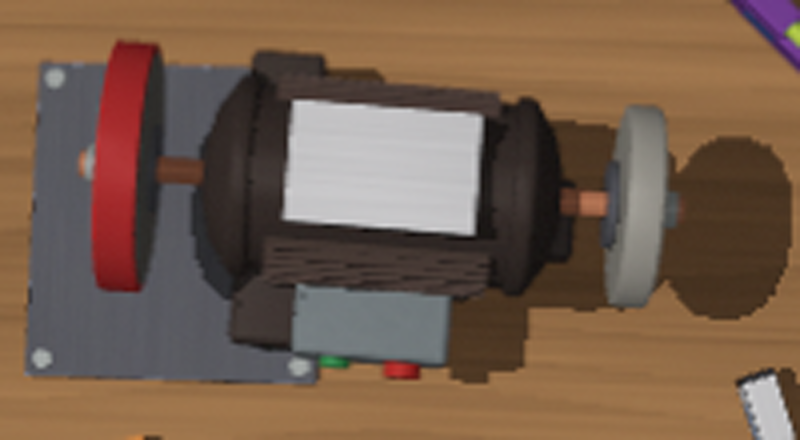

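The silver bar has blue side labels and black ends, so it is the level. The orange wedge's thick, shadowed end is on its right (-y) side, so its thin end points to +y. The lid corners are near (283,184), (331,189), (329,219) and (281,215).

```bash
python3 - <<'E'
from h import *
s=4.286
L=np.array([(83,48),(122,33),(190,250),(152,262)])/s+[375,245]
w=px2w('top0',L,.042);print('level',w.round(4).tolist(),w.mean(0)); e=(w[2]+w[3]-w[0]-w[1])/2;print(np.linalg.norm(e),np.degrees(np.arctan2(e[1],e[0])))
t=px2w('top0',np.array([(60,140),(75,193)])/s+[200,245],.002);k=px2w('top0',np.array([(197,103),(210,157)])/s+[200,245],.02)
e=t.mean(0)-k.mean(0);print('wedge',((t.mean(0)+k.mean(0))/2),np.linalg.norm(e[:2]),np.degrees(np.arctan2(e[1],e[0])))
# lid from top and side
l=np.array([(293,98),(485,115),(475,235),(284,220)])/4+[210,160]
w=px2w('top0',l,.249);print('lid',w.round(4).tolist(),w.mean(0)); e=(w[0]+w[3]-w[1]-w[2])/2;print(np.linalg.norm(e),np.degrees(np.arctan2(e[1],e[0])))
sd=np.array([(258,194),(297,202),(283,258),(241,247)]);w=px2w('side0',sd,.249);print('lid side',w.round(4).tolist(),w.mean(0))
# felt wheel: outer nut end; plate corners
print('plate TL,BL,BR screws',px2w('top0',np.array([(55,77),(41,357),(300,367)])/4+[210,160],.007).round(4).tolist())
sw=px2w('side0',[(345,162),(400,154)],.042);print('level ends side',sw)
print('rot',R.from_rotvec(ctrl.sense()['tool_rot']).as_matrix().round(3).tolist())
E
```

```text
level [[0.4631, -0.2103, 0.042], [0.4742, -0.237, 0.042], [0.3268, -0.2873, 0.042], [0.3179, -0.2612, 0.042]] [ 0.395478   -0.24892555  0.042     ]
0.154806279846406 -160.92384515301677
wedge [0.38011418 0.26985565 0.011     ] 0.10104623563735447 106.19226046755104
lid [[0.6258, 0.1104, 0.249], [0.6184, -0.015, 0.249], [0.5394, -0.0108, 0.249], [0.5453, 0.1132, 0.249]] [0.58223117 0.04944074 0.249     ]
0.12484682637534085 86.94443321491728
lid side [[0.6175, -0.0104, 0.249], [0.5345, -0.0075, 0.249], [0.5382, 0.1149, 0.249], [0.6253, 0.1078, 0.249]] [0.57889414 0.05119108 0.249     ]
plate TL,BL,BR screws [[0.684, 0.308, 0.007], [0.4702, 0.3083, 0.007], [0.4688, 0.1131, 0.007]]
level ends side [[ 0.46025885 -0.22268216  0.042     ]
 [ 0.32285986 -0.27153478  0.042     ]]
rot [[0.932, -0.362, -0.0], [-0.362, -0.932, -0.001], [0.0, 0.002, -1.0]]
```

```bash
cat >> h.py <<'E'
def plan(wps,step=50,tw=.17,start=None):
    """waypoints (x,y,z,a_rad): print rows in tool axes"""
    if start is None:
        s=ctrl.sense(); M=R.from_rotvec(s['tool_rot']).as_matrix(); start=(*s['tool_pos'],np.arctan2(M[1,0],M[0,0]))
        print('now',np.round(start,4),'q',s['joint_positions'].round(2),'t',s['clock'])
    p=np.array(start,float); cmd=p.copy()
    for w in wps:
        w=np.array(w,float); p0=cmd.copy(); d=w-p0
        n=max(1,int(np.ceil(max(np.linalg.norm(d[:3])*1000/step,abs(d[3])/tw))))
        for i in range(n):
            g=p0+d*(i+1)/n; c,s_=np.cos(cmd[3]),np.sin(cmd[3]); e=(g-cmd)*1000
            t=np.round([c*e[0]+s_*e[1],s_*e[0]-c*e[1],-e[2]],0); tt=round(cmd[3]-g[3],3)
            print(t.astype(int).tolist(),tt)
            cmd[:3]+=np.array([c*t[0]+s_*t[1],s_*t[0]-c*t[1],-t[2]])/1000; cmd[3]-=tt
        print('--')
E
python3 - <<'E'
from h import *
plan([(.40,.30,.26,-1.1),(.42,.0,.26,-1.9),(.395,-.249,.2,-2.808)])
E
```

```text
now [ 0.2173  0.559   0.2304 -0.3708] q [ 1.53  0.04  0.08 -0.   -1.62 -0.33] t 0.1
[38, 25, -4] 0.104
[40, 21, -4] 0.104
[42, 17, -5] 0.105
[44, 12, -4] 0.104
[44, 8, -4] 0.104
[45, 2, -4] 0.104
[46, -1, -5] 0.104
--
[39, 17, 0] 0.114
[41, 12, 0] 0.115
[43, 7, 0] 0.114
[43, 3, 0] 0.114
[42, -2, 0] 0.115
[43, -7, 0] 0.114
[41, -12, 0] 0.114
--
[41, -9, 10] 0.151
[38, -16, 10] 0.152
[36, -21, 10] 0.151
[32, -26, 10] 0.151
[28, -31, 10] 0.152
[23, -35, 10] 0.151
--
```

Emit:
move_arm:
  increments:
    - {"translation": [38, 25, -4], "twist": 0.104}
    - {"translation": [40, 21, -4], "twist": 0.104}
    - {"translation": [42, 17, -5], "twist": 0.105}
    - {"translation": [44, 12, -4], "twist": 0.104}
    - {"translation": [44, 8, -4], "twist": 0.104}
    - {"translation": [45, 2, -4], "twist": 0.104}
    - {"translation": [46, -1, -5], "twist": 0.104}
  claw: 1

```text
clock: 0.98
tool_pos: [0.4005, 0.2984, 0.261]
tool_rot: [2.675, -1.646, -0.0]
contact_force: [1.1, 0.6, 1.4]
gripper_width: 0.0854
gripper_force: 0.0
```

Emit:
move_arm:
  increments:
    - {"translation": [39, 17, 0], "twist": 0.114}
    - {"translation": [41, 12, 0], "twist": 0.115}
    - {"translation": [43, 7, 0], "twist": 0.114}
    - {"translation": [43, 3, 0], "twist": 0.114}
    - {"translation": [42, -2, 0], "twist": 0.115}
    - {"translation": [43, -7, 0], "twist": 0.114}
    - {"translation": [41, -12, 0], "twist": 0.114}

```text
clock: 1.85
tool_pos: [0.4196, -0.0012, 0.2611]
tool_rot: [-1.823, 2.558, 0.0]
contact_force: [0.8, -0.4, 0.2]
gripper_width: 0.0854
gripper_force: 0.0
```

Emit:
move_arm:
  increments:
    - {"translation": [41, -9, 10], "twist": 0.151}
    - {"translation": [38, -16, 10], "twist": 0.152}
    - {"translation": [36, -21, 10], "twist": 0.151}
    - {"translation": [32, -26, 10], "twist": 0.151}
    - {"translation": [28, -31, 10], "twist": 0.152}
    - {"translation": [23, -35, 10], "twist": 0.151}
    - {"translation": [0, 0, 0], "twist": 0}

```text
clock: 2.72
tool_pos: [0.3939, -0.2502, 0.1996]
tool_rot: [0.513, -3.096, -0.002]
contact_force: [-0.1, 0.5, 0.6]
gripper_width: 0.0856
gripper_force: 0.0
```

```bash
python3 - <<'E'
from h import *
grab('wrist','w1')
d=np.load('pics/w1.npz');print(d['p'],d['o'].round(3).tolist())
print(w2px('w1',[[.395,-.249,.042]]))
plan([(.395,-.249,.012,-2.808)])
E
```

```text
[ 0.32278631 -0.27539403  0.34229417] [[-0.324, -0.904, -0.28], [0.946, -0.309, -0.096], [0.001, -0.296, 0.955]]
[[317.51885361 210.55927325]]
now [ 0.3944 -0.2492  0.2004 -2.8099] q [-0.13 -0.32 -0.3  -0.   -1.6  -1.11] t 2.775
[0, 0, 47] -0.0
[0, 0, 47] -0.001
[0, 0, 47] -0.0
[-1, 0, 47] -0.001
--
```

View pics/w1.png

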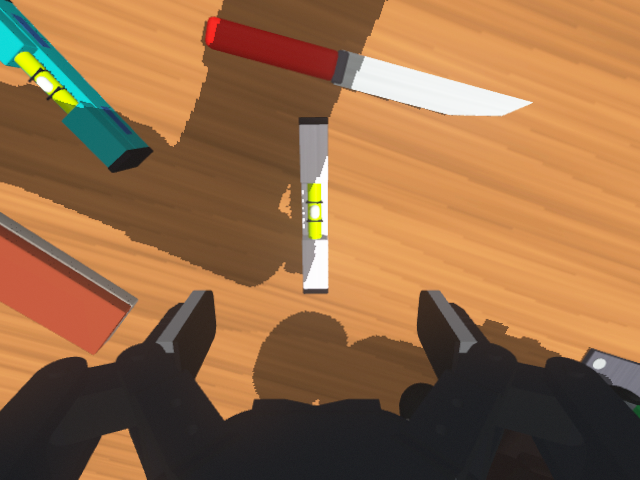

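The wrist view shows the silver level centred at about (314,205), lined up between the open fingers. The knife and the teal bar are clear of them. I'll descend and grip.

Emit:
move_arm:
  increments:
    - {"translation": [2, 0, 47]}
    - {"translation": [2, 0, 47]}
    - {"translation": [0, 0, 47]}
    - {"translation": [0, 0, 30]}
    - {"translation": [0, 0, 17]}
    - {"translation": [0, 0, 0]}

```text
invalid input at $.increments[0]: expected keys translation, twist
```

Emit:
move_arm:
  increments:
    - {"translation": [0, 0, 0]}
    - {"translation": [0, 0, 0]}
    - {"translation": [0, 0, 0]}
    - {"translation": [0, 0, 0]}
    - {"translation": [0, 0, 0]}
    - {"translation": [0, 0, 0]}
  claw: 0

```text
invalid input at $.increments[0]: expected keys translation, twist
```

```bash
python3 - <<'E'
from h import *
plan([(.395,-.249,.012,-2.808),(.40,-.249,.35,-2.7),(.581,.050,.35,-1.62),(.581,.05,.30,-1.62)])
print(ctrl.sense()['gripper_width'])
E
```

```text
now [ 0.3944 -0.2492  0.2004 -2.8099] q [-0.13 -0.32 -0.3  -0.   -1.6  -1.11] t 2.775
[0, 0, 47] -0.0
[0, 0, 47] -0.001
[0, 0, 47] -0.0
[-1, 0, 47] -0.001
--
[-1, 0, -48] -0.015
[0, 0, -48] -0.016
[-1, -1, -49] -0.015
[0, 0, -48] -0.016
[-1, 0, -48] -0.015
[-1, -1, -48] -0.015
[0, 0, -49] -0.016
--
[-42, 28, 0] -0.154
[-45, 21, 0] -0.155
[-48, 13, 0] -0.154
[-50, 6, 0] -0.154
[-50, -1, 0] -0.154
[-49, -10, 0] -0.155
[-47, -16, 0] -0.154
--
[0, 0, 25] 0.0
[0, 0, 25] 0.0
--
0.08567287708515624
```

Emit:
move_arm:
  increments:
    - {"translation": [2, 0, 47], "twist": 0}
    - {"translation": [2, 0, 47], "twist": 0}
    - {"translation": [0, 0, 47], "twist": 0}
    - {"translation": [0, 0, 30], "twist": 0}
    - {"translation": [0, 0, 17], "twist": 0}
    - {"translation": [0, 0, 0], "twist": 0}

```text
clock: 3.52
tool_pos: [0.3913, -0.2492, 0.013]
tool_rot: [0.524, -3.096, -0.0]
contact_force: [-0.4, 0.1, -0.3]
gripper_width: 0.0855
gripper_force: 0.0
```

Emit:
move_arm:
  increments:
    - {"translation": [0, 0, 0], "twist": 0}
    - {"translation": [0, 0, 0], "twist": 0}
    - {"translation": [0, 0, 0], "twist": 0}
    - {"translation": [0, 0, 0], "twist": 0}
    - {"translation": [0, 0, 0], "twist": 0}
    - {"translation": [0, 0, 0], "twist": 0}
  claw: 0

```text
clock: 4.28
tool_pos: [0.392, -0.2501, 0.0143]
tool_rot: [-0.522, 3.097, -0.002]
contact_force: [-1.0, 1.0, 5.7]
gripper_width: 0.0225
gripper_force: 61.8
```

```bash
python3 - <<'E'
from h import *
plan([(.395,-.249,.35,-2.7),(.581,.050,.35,-1.62),(.581,.05,.30,-1.62)])
print(ctrl.sense()['gripper_width'])
E
```

```text
now [ 0.392  -0.2501  0.0143 -2.8077] q [-0.13 -0.25 -0.59  0.   -1.24 -1.11] t 4.275
[0, 0, -48] -0.015
[-1, 0, -48] -0.016
[0, 0, -48] -0.015
[-1, 0, -48] -0.016
[0, 0, -48] -0.015
[-1, 0, -48] -0.015
[0, 0, -48] -0.016
--
[-37, 24, 0] -0.135
[-40, 18, 0] -0.135
[-42, 14, 0] -0.135
[-43, 7, 0] -0.135
[-44, 1, 0] -0.135
[-44, -4, 0] -0.135
[-43, -11, 0] -0.135
[-41, -16, 0] -0.135
--
[0, 0, 25] 0.0
[0, 0, 25] 0.0
--
0.022476484502309182
```

Emit:
move_arm:
  increments:
    - {"translation": [0, 0, -48], "twist": -0.015}
    - {"translation": [-1, 0, -48], "twist": -0.016}
    - {"translation": [0, 0, -48], "twist": -0.015}
    - {"translation": [-1, 0, -48], "twist": -0.016}
    - {"translation": [0, 0, -48], "twist": -0.015}
    - {"translation": [-1, 0, -48], "twist": -0.015}
    - {"translation": [0, 0, -48], "twist": -0.016}

```text
clock: 5.15
tool_pos: [0.394, -0.2483, 0.35]
tool_rot: [0.689, -3.064, -0.002]
contact_force: [1.3, 0.2, -2.2]
gripper_width: 0.0222
gripper_force: 60.9
```

Emit:
move_arm:
  increments:
    - {"translation": [-37, 24, 0], "twist": -0.135}
    - {"translation": [-40, 18, 0], "twist": -0.135}
    - {"translation": [-42, 14, 0], "twist": -0.135}
    - {"translation": [-43, 7, 0], "twist": -0.135}
    - {"translation": [-44, 1, 0], "twist": -0.135}
    - {"translation": [-44, -4, 0], "twist": -0.135}
    - {"translation": [-43, -11, 0], "twist": -0.135}
    - {"translation": [-41, -16, 0], "twist": -0.135}

```text
clock: 6.15
tool_pos: [0.5812, 0.0519, 0.3482]
tool_rot: [2.171, -2.269, -0.002]
contact_force: [1.3, -0.7, -0.4]
gripper_width: 0.0222
gripper_force: 61.0
```

Emit:
move_arm:
  increments:
    - {"translation": [0, 0, 25], "twist": 0}
    - {"translation": [0, 0, 25], "twist": 0}
    - {"translation": [0, 0, 0], "twist": 0}

```text
clock: 6.52
tool_pos: [0.5798, 0.0506, 0.296]
tool_rot: [2.163, -2.271, -0.005]
contact_force: [-0.4, -0.2, -1.9]
gripper_width: 0.0222
gripper_force: 60.9
```

```bash
python3 - <<'E'
from h import *
plan([(.581,.05,.272,-1.62)],step=10)
grab('wrist','w2');grab('side','s2');grab('top','t2');print(ctrl.sense()['contact_force'])
a=cv2.imread('pics/w2.png');b=cv2.imread('pics/s2.png')[160:320,190:390];t=cv2.imread('pics/t2.png')[150:270,200:400]
cv2.imwrite('pics/m2.png',np.hstack([cv2.resize(a,(420,315)),cv2.resize(b,(380,315),interpolation=2)]))
E
```

```text
now [ 0.5798  0.0506  0.296  -1.6194] q [ 0.43  0.01  0.18 -0.   -1.74 -0.48] t 6.525
[0, 0, 8] 0.0
[0, -1, 8] 0.0
[1, 0, 8] 0.001
--
[-0.45966382  0.81437457 -1.56763385]
```

View pics/m2.png

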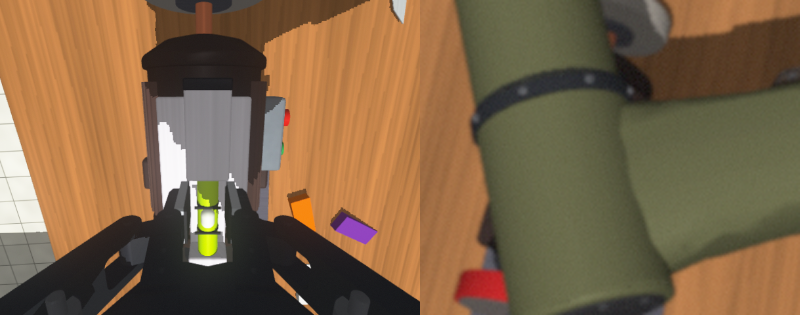

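The wrist view shows the level held parallel to the shaft (183–232 px) and centred over the lid (158–250 px). I'll lower it.

Emit:
move_arm:
  increments:
    - {"translation": [0, 0, 10], "twist": 0}
    - {"translation": [0, -1, 10], "twist": 0}
    - {"translation": [0, 0, 4], "twist": 0}
    - {"translation": [0, 0, 2], "twist": 0}
    - {"translation": [0, 0, 0], "twist": 0}
    - {"translation": [0, 0, 0], "twist": 0}

```text
clock: 7.42
tool_pos: [0.5818, 0.0503, 0.2737]
tool_rot: [-2.166, 2.275, -0.001]
contact_force: [-0.2, 1.2, -1.9]
gripper_width: 0.0228
gripper_force: 61.0
```

```bash
python3 - <<'E'
from h import *
plan([])
E
```

```text
now [ 0.5818  0.0503  0.2737 -1.6198] q [ 0.43  0.01  0.13  0.   -1.69 -0.48] t 7.425
```

Emit:
move_arm:
  increments:
    - {"translation": [0, 0, 3], "twist": 0}
    - {"translation": [0, 0, 2], "twist": 0}
    - {"translation": [0, 0, 0], "twist": 0}
    - {"translation": [0, 0, 0], "twist": 0}

```text
clock: 7.92
tool_pos: [0.5817, 0.0503, 0.2684]
tool_rot: [2.166, -2.275, 0.0]
contact_force: [-0.3, 0.7, -1.9]
gripper_width: 0.0224
gripper_force: 61.0
```

Emit:
move_arm:
  increments:
    - {"translation": [0, 0, 1], "twist": 0}
    - {"translation": [0, 0, 1], "twist": 0}
    - {"translation": [0, 0, 0], "twist": 0}
    - {"translation": [0, 0, 0], "twist": 0}

```text
clock: 8.43
tool_pos: [0.5817, 0.0503, 0.2663]
tool_rot: [2.166, -2.275, 0.0]
contact_force: [-0.7, -0.2, -1.1]
gripper_width: 0.0219
gripper_force: 61.0
```

Emit:
move_arm:
  increments:
    - {"translation": [0, 0, 1], "twist": 0}
    - {"translation": [0, 0, 1], "twist": 0}
    - {"translation": [0, 0, 0], "twist": 0}
    - {"translation": [0, 0, 0], "twist": 0}

```text
clock: 8.93
tool_pos: [0.5817, 0.0504, 0.2643]
tool_rot: [2.166, -2.275, 0.0]
contact_force: [-0.9, 1.3, -2.8]
gripper_width: 0.022
gripper_force: 61.0
```

Emit:
move_arm:
  increments:
    - {"translation": [0, 0, 1], "twist": 0}
    - {"translation": [0, 0, 1], "twist": 0}
    - {"translation": [0, 0, 0], "twist": 0}

```text
clock: 9.3
tool_pos: [0.5818, 0.0501, 0.2633]
tool_rot: [-2.166, 2.275, -0.002]
contact_force: [-1.7, -1.0, 4.0]
gripper_width: 0.0224
gripper_force: 61.6
```

Emit:
move_arm:
  increments:
    - {"translation": [0, 0, 1], "twist": 0}
    - {"translation": [0, 0, 1], "twist": 0}
    - {"translation": [0, 0, 0], "twist": 0}

```text
clock: 9.68
tool_pos: [0.5819, 0.0499, 0.2625]
tool_rot: [-2.165, 2.274, -0.003]
contact_force: [-3.7, -1.4, 9.1]
gripper_width: 0.0218
gripper_force: 62.2
```

Emit:
move_arm:
  increments:
    - {"translation": [0, 0, -1], "twist": 0}
    - {"translation": [0, 0, 0], "twist": 0}
    - {"translation": [0, 0, 0], "twist": 0}
    - {"translation": [0, 0, 0], "twist": 0}
    - {"translation": [0, 0, 0], "twist": 0}
  claw: 1

```text
clock: 10.3
tool_pos: [0.5817, 0.0504, 0.2612]
tool_rot: [2.166, -2.275, -0.0]
contact_force: [-0.4, 0.7, -0.1]
gripper_width: 0.0857
gripper_force: 0.0
```

Emit:
move_arm:
  increments:
    - {"translation": [0, 0, -20], "twist": 0}
    - {"translation": [0, 0, -40], "twist": 0}
    - {"translation": [-15, 0, -40], "twist": 0}
    - {"translation": [-15, 0, 0], "twist": 0}
    - {"translation": [0, 0, 0], "twist": 0}
    - {"translation": [0, 0, 0], "twist": 0}
    - {"translation": [0, 0, 0], "twist": 0}
    - {"translation": [0, 0, 0], "twist": 0}

```text
clock: 11.3
tool_pos: [0.5831, 0.0799, 0.3611]
tool_rot: [2.166, -2.275, -0.0]
contact_force: [0.1, -0.4, 0.4]
gripper_width: 0.0851
gripper_force: 0.0
```

```bash
python3 - <<'E'
from h import *
plan([])
grab('wrist','w3')
a=cv2.imread('pics/w3.png')
cv2.imwrite('pics/m3.png',cv2.resize(a[60:460,100:540],(800,600*1),interpolation=2)) if 0 else cv2.imwrite('pics/m3.png',a)
E
```

```text
now [ 0.5831  0.0799  0.3611 -1.6202] q [ 0.48  0.06  0.35  0.   -1.86 -0.53] t 11.3
```

View pics/m3.png

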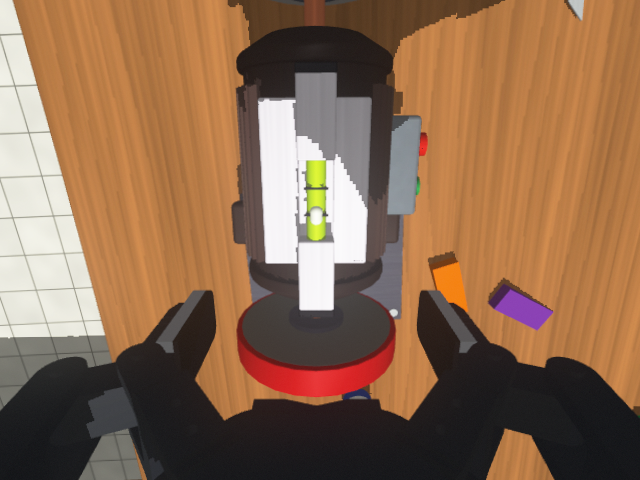

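The level stands on the lid along the shaft. The bubble is at row 216, the lines at about 188 and 214, so it sits about 9 mm to the high side. That means roughly 0.03 rad of lean, or 5.9 mm of lift. The tool can't tilt here, so I'll use the spare teal bar as a horizontal ram under the felt wheel. The wedge comes first.

```bash
python3 - <<'E'
from h import *
# shaft ends (left nut, right nut) z by lean .031
q=np.array([(79,164),(682,209)])/4+[210,160]
z0=.0075;L=.031
zl=z0-.031*0.075+.16+.208*L; zr=z0-.031*.075+.16-.208*L
a=px2w('top0',q[:1],zl)[0];b=px2w('top0',q[1:],zr)[0];print(a,b,np.linalg.norm(a-b),np.degrees(np.arctan2(*(a-b)[[1,0]])))
m=(a+b)/2;print('origin from shaft',m[:2]+[0,L*.16])
tp=px2w('top0',[(463,277),(507,304),(458,212),(516,243),(465,207),(395,155),(433,191)],.042);print(tp.round(3).tolist())
# wrist-view wedge check
plan([(.45,.2,.36,-1.5),(.40,.26,.15,-1.29),])
E
```

```text
[0.59080441 0.26055495 0.171623  ] [ 0.5744351 -0.1542346  0.158727 ] 0.4153126948329002 87.74004405874476
origin from shaft [0.58261976 0.05812017]
[[0.408, -0.417, 0.042], [0.331, -0.553, 0.042], [0.601, -0.4, 0.042], [0.514, -0.58, 0.042], [0.617, -0.421, 0.042], [0.767, -0.207, 0.042], [0.662, -0.323, 0.042]]
now [ 0.5831  0.08    0.3612 -1.6202] q [ 0.48  0.06  0.35  0.   -1.86 -0.53] t 11.35
[-28, 35, 0] -0.03
[-30, 34, 1] -0.03
[-30, 33, 0] -0.03
[-31, 32, 0] -0.03
--
[-13, 9, 42] -0.042
[-13, 9, 42] -0.042
[-13, 7, 42] -0.042
[-14, 8, 42] -0.042
[-14, 7, 42] -0.042
--
```

Emit:
move_arm:
  increments:
    - {"translation": [-26, 35, 0], "twist": -0.03}
    - {"translation": [-28, 34, 0], "twist": -0.03}
    - {"translation": [-28, 33, 0], "twist": -0.03}
    - {"translation": [-28, 32, 0], "twist": -0.03}
    - {"translation": [-13, 11, 42], "twist": -0.042}
    - {"translation": [-13, 11, 42], "twist": -0.042}
    - {"translation": [-10, 10, 42], "twist": -0.042}
    - {"translation": [-10, 10, 42], "twist": -0.042}

```text
clock: 12.35
tool_pos: [0.4016, 0.231, 0.192]
tool_rot: [-2.471, 1.939, -0.0]
contact_force: [1.1, 0.6, 0.3]
gripper_width: 0.0852
gripper_force: 0.0
```

Emit:
move_arm:
  increments:
    - {"translation": [0, 0, 0], "twist": -0.042}
    - {"translation": [0, 0, 0], "twist": 0}

```text
clock: 12.6
tool_pos: [0.4021, 0.2308, 0.1934]
tool_rot: [-2.51, 1.889, -0.001]
contact_force: [0.3, 0.5, 0.7]
gripper_width: 0.0858
gripper_force: 0.0
```

```bash
python3 - <<'E'
from h import *
plan([(.388,.241,.003,-1.29)])
f=grab('wrist','w4')
im=f['image'];hsv=cv2.cvtColor(im,cv2.COLOR_RGB2HSV)
m=cv2.inRange(hsv,(8,225,200),(16,255,255));m=cv2.morphologyEx(m,0,np.ones((3,3))) if 0 else cv2.morphologyEx(m,cv2.MORPH_OPEN,np.ones((5,5)))
n,l,s,c=cv2.connectedComponentsWithStats(m);i=1+s[1:,4].argmax();print(s[i],c[i])
cn=cv2.findContours((l==i).astype(np.uint8),0,1)[0][0];bx=cv2.boxPoints(cv2.minAreaRect(cn));print(bx.tolist())
w=px2w('w4',bx,.011);print(w.round(4).tolist(),w.mean(0))
print(w2px('w4',[[.394,.222,.02],[.366,.318,.002]]))
E
```

```text
now [ 0.4021  0.2308  0.1934 -1.2899] q [ 0.96 -0.34 -0.32  0.   -1.59 -0.68] t 12.6
[-3, 3, 48] 0.0
[-4, 2, 47] 0.0
[-3, 3, 48] 0.0
[-4, 3, 47] 0.0
--Traceback (most recent call last):
  File "<stdin>", line 6, in <module>
ValueError: attempt to get argmax of an empty sequence
```

View pics/w4.png

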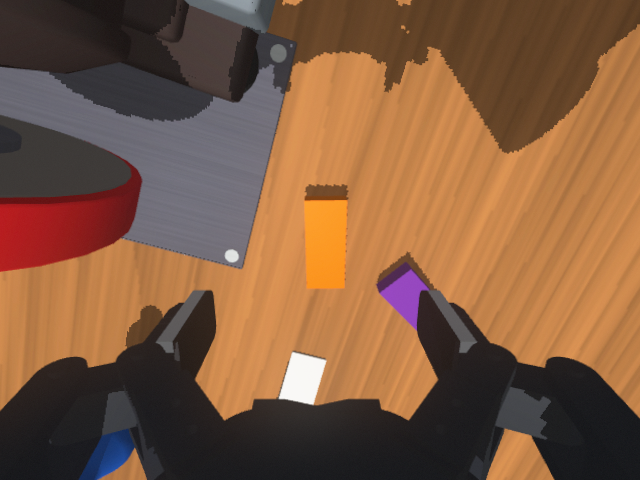

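The orange wedge runs from its thick end at (305–348, 200) to its thin end at (305–346, 289). The purple decoy starts at about column 378.

```bash
python3 - <<'E'
from h import *
r=px2w('w4',[(305,200),(348,200)],.02);t=px2w('w4',[(305,289),(346,289)],.002)
r_,t_=r.mean(0),t.mean(0);e=t_-r_;print(r.round(4).tolist(),t.round(4).tolist(),np.linalg.norm(e[:2]));th=np.arctan2(e[1],e[0]);print(np.degrees(th))
u=e[:2]/np.linalg.norm(e[:2]);g=r_[:2]+.02*u;print('grip',g)
print('purple corner',px2w('w4',[(378,290),(408,262),(418,328)],.02).round(3).tolist())
plan([(*g,.004,th-np.pi)])
E
```

```text
[[0.4138, 0.2284, 0.02], [0.3754, 0.2172, 0.02]] [[0.3872, 0.3258, 0.002], [0.3452, 0.3136, 0.002]] 0.10100713219327737
106.36193491479763
grip [0.38900301 0.24200642]
purple corner [[0.318, 0.297, 0.02], [0.3, 0.26, 0.02], [0.264, 0.327, 0.02]]
now [ 0.4023  0.2309  0.1939 -1.2907] q [ 0.96 -0.34 -0.32  0.   -1.59 -0.68] t 12.65
[-4, 2, 47] -0.001
[-3, 3, 48] -0.002
[-4, 2, 47] -0.001
[-3, 3, 48] -0.002
--
```

Emit:
move_arm:
  increments:
    - {"translation": [-4, 2, 47], "twist": 0}
    - {"translation": [-3, 3, 48], "twist": 0}
    - {"translation": [-4, 2, 48], "twist": 0}
    - {"translation": [-3, 3, 30], "twist": 0}
    - {"translation": [0, 0, 18], "twist": 0}
    - {"translation": [0, 0, 0], "twist": 0}

```text
clock: 13.4
tool_pos: [0.3884, 0.2411, 0.0016]
tool_rot: [2.508, -1.889, -0.0]
contact_force: [-0.3, 0.5, -0.2]
gripper_width: 0.0852
gripper_force: 0.0
```

Emit:
move_arm:
  increments:
    - {"translation": [0, 0, 0], "twist": 0}
    - {"translation": [0, 0, 0], "twist": 0}
    - {"translation": [0, 0, 0], "twist": 0}
    - {"translation": [0, 0, 0], "twist": 0}
    - {"translation": [0, 0, 0], "twist": 0}
  claw: 0

```text
clock: 14.02
tool_pos: [0.3893, 0.2422, 0.0035]
tool_rot: [-2.509, 1.887, -0.001]
contact_force: [-0.1, 0.1, 5.2]
gripper_width: 0.0387
gripper_force: 61.4
```

```bash
python3 - <<'E'
from h import *
o=np.array([.582,.058]);th=np.radians(87.4);y=np.array([np.cos(th),np.sin(th)])
p=o-.275*y;print(p)
plan([(.39,.24,.15,-1.29),(.37,.0,.20,-1.45),(.45,-.15,.2,th-np.pi),(*p,.08,th-np.pi)])
E
```

```text
[ 0.56952518 -0.21671691]
now [ 0.3893  0.2422  0.0035 -1.2896] q [ 1.   -0.26 -0.62  0.   -1.22 -0.72] t 14.025
[1, 0, -49] 0.0
[1, 0, -49] 0.0
[0, 0, -48] 0.0
--
[45, 17, -10] 0.032
[46, 16, -10] 0.032
[46, 14, -10] 0.032
[46, 13, -10] 0.032
[47, 11, -10] 0.032
--
[40, -15, 0] 0.042
[39, -17, 0] 0.041
[38, -19, 0] 0.042
[37, -20, 0] 0.042
--
[15, -31, 30] -0.0
[16, -30, 30] -0.0
[15, -31, 30] -0.0
[16, -30, 30] -0.0
--
```

Emit:
move_arm:
  increments:
    - {"translation": [1, 0, -49], "twist": 0}
    - {"translation": [1, 0, -49], "twist": 0}
    - {"translation": [0, 0, -48], "twist": 0}
    - {"translation": [45, 17, -10], "twist": 0.032}
    - {"translation": [46, 16, -10], "twist": 0.032}
    - {"translation": [46, 14, -10], "twist": 0.032}
    - {"translation": [46, 13, -10], "twist": 0.032}
    - {"translation": [47, 11, -10], "twist": 0.032}

```text
clock: 15.02
tool_pos: [0.3687, -0.0017, 0.1984]
tool_rot: [-2.351, 2.083, 0.0]
contact_force: [0.5, 0.1, -0.6]
gripper_width: 0.0381
gripper_force: 60.8
```

Emit:
move_arm:
  increments:
    - {"translation": [40, -15, 0], "twist": 0.042}
    - {"translation": [39, -17, 0], "twist": 0.041}
    - {"translation": [38, -19, 0], "twist": 0.042}
    - {"translation": [37, -20, 0], "twist": 0.042}
    - {"translation": [15, -31, 30], "twist": 0}
    - {"translation": [16, -30, 30], "twist": 0}
    - {"translation": [15, -31, 30], "twist": 0}
    - {"translation": [16, -30, 30], "twist": 0}

```text
clock: 16.02
tool_pos: [0.5684, -0.2183, 0.076]
tool_rot: [2.168, -2.271, -0.003]
contact_force: [-0.2, 0.6, -0.1]
gripper_width: 0.0386
gripper_force: 62.6
```

```bash
python3 - <<'E'
from h import *
plan([(.5695,-.2167,.004,np.radians(-92.6))])
grab('side','s5'); grab('wrist','w5')
a=cv2.imread('pics/s5.png');b=cv2.imread('pics/w5.png')
cv2.imwrite('pics/m5.png',np.hstack([cv2.resize(a,(400,300)),cv2.resize(b,(400,300))]))
E
```

```text
now [ 0.5684 -0.2183  0.076  -1.6171] q [-0.04  0.1  -0.13 -0.   -1.34 -0.01] t 16.025
[-1, -1, 36] -0.0
[-1, 0, 36] -0.001
--
```

View pics/m5.png

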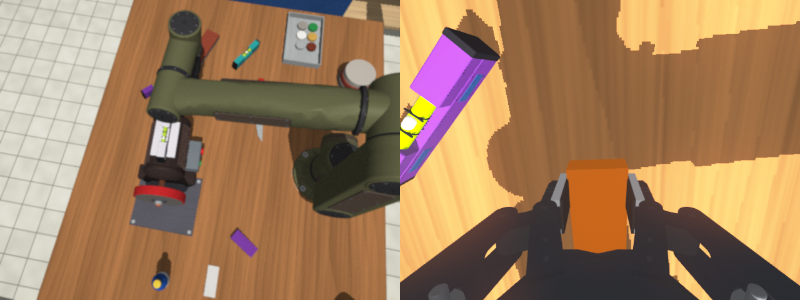

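The wedge is held square with its thin end towards the grinder. The purple bar is clear on the left. I'll lower the wedge, release it, back off, and pre-push it with shut fingers.

Emit:
move_arm:
  increments:
    - {"translation": [-1, -1, 36], "twist": 0}
    - {"translation": [-1, 0, 30], "twist": 0}
    - {"translation": [0, 0, 5], "twist": 0}
    - {"translation": [0, 0, 2], "twist": 0}
    - {"translation": [0, 0, 0], "twist": 0}

```text
clock: 16.75
tool_pos: [0.5704, -0.2159, 0.0072]
tool_rot: [-2.169, 2.271, -0.003]
contact_force: [-0.4, 0.4, -1.0]
gripper_width: 0.0378
gripper_force: 62.7
```

Emit:
move_arm:
  increments:
    - {"translation": [0, 0, 0], "twist": 0}
    - {"translation": [0, 0, 0], "twist": 0}
    - {"translation": [0, 0, 0], "twist": 0}
    - {"translation": [0, 0, -30], "twist": 0}
    - {"translation": [0, 0, -20], "twist": 0}
    - {"translation": [0, 0, 0], "twist": 0}
  claw: 1

```text
clock: 17.5
tool_pos: [0.5708, -0.216, 0.0578]
tool_rot: [-2.168, 2.27, -0.005]
contact_force: [-0.4, -0.5, -0.9]
gripper_width: 0.0854
gripper_force: 0.0
```

Emit:
move_arm:
  increments:
    - {"translation": [25, 0, 0], "twist": 0}
    - {"translation": [25, 0, 0], "twist": 0}
    - {"translation": [0, 0, 0], "twist": 0}
    - {"translation": [0, 0, 0], "twist": 0}
    - {"translation": [0, 0, 0], "twist": 0}
  claw: 0

```text
clock: 18.12
tool_pos: [0.5672, -0.2651, 0.0551]
tool_rot: [2.17, -2.271, -0.0]
contact_force: [0.2, -0.0, -0.2]
gripper_width: 0.0004
gripper_force: 0.0
```

```bash
python3 - <<'E'
from h import *
th=np.radians(87.4)
plan([(.567,-.267,.006,th-np.pi),(*(np.array([.582,.058])-.27*np.array([np.cos(th),np.sin(th)])),.006,th-np.pi)],step=25)
f=grab('wrist','w6')
E
```

```text
now [ 0.5672 -0.2651  0.0551 -1.6161] q [-0.12  0.16 -0.11 -0.   -1.3   0.07] t 18.125
[1, 0, 25] 0.0
[1, 0, 24] 0.0
--
[-18, 0, 0] 0.0
[-19, 0, 0] 0.0
[-18, 0, 0] 0.0
--
```

View pics/w6.png

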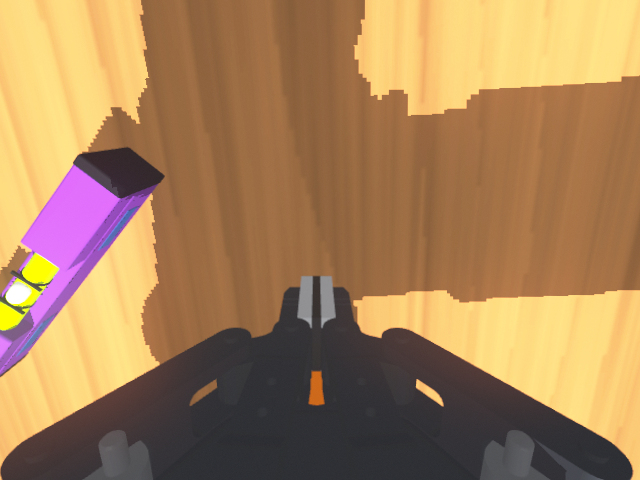

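The shut fingers sit squarely behind the wedge, and the orange is visible through the gap at (317,388). I've now used all ten views, so from here on I'll measure by code.

Emit:
move_arm:
  increments:
    - {"translation": [1, 0, 25], "twist": 0}
    - {"translation": [1, 0, 24], "twist": 0}
    - {"translation": [0, 0, 0], "twist": 0}
    - {"translation": [-15, 0, 0], "twist": 0}
    - {"translation": [-15, 0, 0], "twist": 0}
    - {"translation": [-13, 0, 0], "twist": 0}
    - {"translation": [-12, 0, 0], "twist": 0}
    - {"translation": [0, 0, 0], "twist": 0}

```text
clock: 19.18
tool_pos: [0.5699, -0.2118, 0.0066]
tool_rot: [-2.171, 2.27, -0.0]
contact_force: [-0.4, 0.2, -0.1]
gripper_width: -0.0001
gripper_force: 0.0
```

Emit:
move_arm:
  increments:
    - {"translation": [25, 0, 0], "twist": 0}
    - {"translation": [30, 0, -30], "twist": 0}
    - {"translation": [40, 0, -50], "twist": 0}
    - {"translation": [40, 0, -50], "twist": 0}
    - {"translation": [0, 0, 0], "twist": 0}
  claw: 1

```text
clock: 19.8
tool_pos: [0.5646, -0.3496, 0.1395]
tool_rot: [-2.164, 2.274, -0.013]
contact_force: [0.9, 1.2, 0.1]
gripper_width: 0.0854
gripper_force: 0.0
```

```bash
python3 - <<'E'
from h import *
plan([(.365,-.50,.2,-2.086)])
E
```

```text
now [ 0.5646 -0.3496  0.1395 -1.6202] q [-0.25  0.21  0.1   0.   -1.45  0.2 ] t 19.8
[27, 32, -10] 0.078
[29, 30, -10] 0.077
[31, 27, -10] 0.078
[33, 25, -10] 0.078
[36, 23, -10] 0.077
[36, 19, -11] 0.078
--
```

Emit:
move_arm:
  increments:
    - {"translation": [27, 32, -10], "twist": 0.078}
    - {"translation": [29, 30, -10], "twist": 0.077}
    - {"translation": [31, 27, -10], "twist": 0.078}
    - {"translation": [33, 25, -10], "twist": 0.078}
    - {"translation": [36, 23, -10], "twist": 0.077}
    - {"translation": [36, 19, -11], "twist": 0.078}
    - {"translation": [0, 0, 0], "twist": 0}

```text
clock: 20.68
tool_pos: [0.3628, -0.4979, 0.1955]
tool_rot: [1.581, -2.715, 0.002]
contact_force: [0.3, 0.7, -0.4]
gripper_width: 0.0853
gripper_force: 0.0
```

```bash
python3 - <<'E'
from h import *
f=grab('wrist','w7'); plan([])
hsv=cv2.cvtColor(f['image'],cv2.COLOR_RGB2HSV)
m=cv2.inRange(hsv,(82,120,40),(98,255,255));m=cv2.morphologyEx(m,cv2.MORPH_CLOSE,np.ones((9,9)))
n,l,s,c=cv2.connectedComponentsWithStats(m);o=np.argsort(-s[1:,4])[:3]+1;print(s[o].tolist(),c[o])
p=cv2.findNonZero(np.isin(l,o[s[o,4]>800]).astype(np.uint8));r=cv2.minAreaRect(p);bx=cv2.boxPoints(r);print(r)
print(px2w('w7',bx,.042).round(3).tolist())
print(w2px('w7',[[.408,-.417,.042],[.331,-.553,.042],[.370,-.485,.042]]))
E
```

```text
now [ 0.3639 -0.497   0.1947 -2.0845] q [-0.61  0.08  0.06 -0.   -1.55  0.1 ] t 20.725
[[303, 134, 33, 165, 3289]] [[317.92003649 211.75463667]]
((317.39276123046875, 215.6446533203125), (27.31587791442871, 163.84532165527344), 2.862405300140381)
[[0.419, -0.432, 0.042], [0.337, -0.559, 0.042], [0.318, -0.547, 0.042], [0.397, -0.418, 0.042]]
[[317.61320415 304.28937442]
 [317.99875925 135.77423382]
 [317.30142113 226.63697972]]
```

Emit:
move_arm:
  increments:
    - {"translation": [15, 1, 47], "twist": 0}
    - {"translation": [14, 0, 47], "twist": 0}
    - {"translation": [0, 0, 47], "twist": 0}
    - {"translation": [0, 0, 28], "twist": 0}
    - {"translation": [0, 0, 13], "twist": 0}
    - {"translation": [0, 0, 0], "twist": 0}

```text
clock: 21.48
tool_pos: [0.3498, -0.5207, 0.0122]
tool_rot: [1.588, -2.71, -0.002]
contact_force: [-0.4, 0.2, 1.0]
gripper_width: 0.0858
gripper_force: 0.0
```

Emit:
move_arm:
  increments:
    - {"translation": [0, 0, 0], "twist": 0}
    - {"translation": [0, 0, 0], "twist": 0}
    - {"translation": [0, 0, 0], "twist": 0}
    - {"translation": [0, 0, 0], "twist": 0}
    - {"translation": [0, 0, 0], "twist": 0}
    - {"translation": [0, 0, 0], "twist": 0}
  claw: 0

```text
clock: 22.22
tool_pos: [0.3499, -0.5217, 0.0138]
tool_rot: [-1.587, 2.711, -0.002]
contact_force: [-0.2, 1.6, 5.9]
gripper_width: 0.0229
gripper_force: 59.7
```

```bash
python3 - <<'E'
from h import *
th=np.radians(87.4);o=np.array([.582,.058]);y=np.array([np.cos(th),np.sin(th)])
# bar front 120 ahead of axis; wedge rear about y_g=-.259
p=o-.400*y; print(p)
plan([(.35,-.522,.13,-2.05),(.45,-.40,.16,-1.85),(*p,.13,th-np.pi),(*p,.018,th-np.pi)])
E
```

```text
[ 0.5638548  -0.34158823]
now [ 0.3499 -0.5217  0.0138 -2.0827] q [-0.66  0.19 -0.15  0.   -1.23  0.15] t 22.225
[0, 0, -39] -0.011
[0, 0, -38] -0.011
[0, 0, -39] -0.011
--
[-39, -8, -8] -0.05
[-38, -10, -7] -0.05
[-37, -12, -8] -0.05
[-37, -14, -7] -0.05
--
[-29, -31, 10] -0.078
[-27, -34, 10] -0.078
[-24, -35, 10] -0.078
--
[0, 0, 37] 0.0
[0, 0, 38] 0.0
[0, 0, 37] 0.0
--
```

Emit:
move_arm:
  increments:
    - {"translation": [0, 0, -39], "twist": -0.011}
    - {"translation": [0, 0, -38], "twist": -0.011}
    - {"translation": [0, 0, -39], "twist": -0.011}
    - {"translation": [-39, -8, -8], "twist": -0.05}
    - {"translation": [-38, -10, -7], "twist": -0.05}
    - {"translation": [-37, -12, -8], "twist": -0.05}
    - {"translation": [-37, -14, -7], "twist": -0.05}

```text
clock: 23.1
tool_pos: [0.4499, -0.3982, 0.158]
tool_rot: [1.893, -2.507, -0.003]
contact_force: [0.0, 0.9, -1.6]
gripper_width: 0.0232
gripper_force: 59.4
```

Emit:
move_arm:
  increments:
    - {"translation": [-29, -31, 10], "twist": -0.078}
    - {"translation": [-27, -34, 10], "twist": -0.078}
    - {"translation": [-30, -35, 10], "twist": -0.078}
    - {"translation": [0, 0, 0], "twist": 0}

```text
clock: 23.6
tool_pos: [0.5655, -0.3324, 0.1253]
tool_rot: [2.174, -2.266, -0.008]
contact_force: [-1.0, 0.2, -1.3]
gripper_width: 0.0233
gripper_force: 59.4
```

```bash
python3 - <<'E'
from h import *
th=np.radians(87.4);o=np.array([.582,.058]);y=np.array([np.cos(th),np.sin(th)])
p=o-.393*y
plan([(*p,.018,th-np.pi)])
f=grab('top','t8');g=grab('side','s8');w=grab('wrist','w8')
for n,im in(('t8',f['image']),('s8',g['image'])):
    hsv=cv2.cvtColor(im,cv2.COLOR_RGB2HSV)
    for nm,lo,hi in(('orange',(8,190,130),(17,255,255)),('teal',(82,120,40),(98,255,255))):
        m=cv2.inRange(hsv,lo,hi);k,l,s,c=cv2.connectedComponentsWithStats(m)
        for i in 1+np.argsort(-s[1:,4])[:2]:
            if s[i,4]>15: print(n,nm,s[i],c[i].round(1),px2w(n,[c[i]],.011 if nm=='orange' else .15).round(3))
E
```

```text
now [ 0.5655 -0.3324  0.1253 -1.6121] q [-0.23  0.2   0.07 -0.   -1.44  0.19] t 23.6
[1, 0, 36] 0.001
[1, 1, 36] 0.002
[0, 0, 35] 0.001
--
t8 teal [402 210  39  13 227] [416.2 217.1] [[ 0.566 -0.255  0.15 ]]
s8 teal [298 116  15  22 211] [305.1 125.8] [[ 0.567 -0.245  0.15 ]]
```

Emit:
move_arm:
  increments:
    - {"translation": [1, 0, 36], "twist": 0}
    - {"translation": [1, 1, 36], "twist": 0}
    - {"translation": [0, 0, 25], "twist": 0}
    - {"translation": [0, 0, 10], "twist": 0}
    - {"translation": [0, 0, 0], "twist": 0}

```text
clock: 24.38
tool_pos: [0.563, -0.3375, 0.0222]
tool_rot: [2.17, -2.271, -0.0]
contact_force: [-0.1, -0.1, -0.9]
gripper_width: 0.023
gripper_force: 59.4
```

Emit:
move_arm:
  increments:
    - {"translation": [-10, 0, 0], "twist": 0}
    - {"translation": [-10, 0, 0], "twist": 0}
    - {"translation": [-10, 0, 0], "twist": 0}
    - {"translation": [0, 0, 0], "twist": 0}

```text
clock: 24.88
tool_pos: [0.5652, -0.306, 0.0224]
tool_rot: [-2.172, 2.269, -0.001]
contact_force: [-0.2, -0.8, -1.6]
gripper_width: 0.0231
gripper_force: 59.4
```

```bash
cat >> h.py <<'E'
def segs():
    for n in('top','side'):
        im=ctrl.grab_frame(n)
        np.savez(f'pics/x{n}.npz',K=im['camera_matrix'],k1=im['k1'],p=im['xyz'],o=R.from_rotvec(im['orientation']).as_matrix() if np.shape(im['orientation'])==(3,) else im['orientation'])
        I=im['image']; hsv=cv2.cvtColor(I,cv2.COLOR_RGB2HSV)
        u=w2px('x'+n,[[.577,-.1,.01]])[0].astype(int); x0,y0=u-60
        H=hsv[y0:y0+120,x0:x0+120]
        for nm,lo,hi in(('orange',(8,205,60),(17,255,255)),('teal',(82,120,40),(98,255,255))):
            k,l,s,c=cv2.connectedComponentsWithStats(cv2.inRange(H,lo,hi))
            for i in 1+np.argsort(-s[1:,4])[:2]:
                if s[i,4]>8:
                    a,b,w,h=s[i,:4]; print(n,nm,s[i,4],(c[i]+[x0,y0]).round(1),px2w('x'+n,[(a+x0,b+h/2+y0),(a+w+x0,b+h/2+y0),(a+w/2+x0,b+y0),(a+w/2+x0,b+h+y0)],.015).round(3)[:,:2].tolist())
E
python3 - <<'E'
from h import *
plan([]);print(ctrl.sense()['contact_force']);segs()
E
```

```text
now [ 0.5652 -0.306   0.0224 -1.6144] q [-0.19  0.22 -0.1   0.   -1.25  0.14] t 24.875
[-0.24487807 -0.84317794 -1.60611648]
top teal 187 [400.4 221. ] [[0.569, -0.196], [0.572, -0.28], [0.587, -0.238], [0.554, -0.238]]
side orange 17 [301.6 184.9] [[0.568, -0.147], [0.553, -0.15], [0.562, -0.159], [0.559, -0.139]]
```

Emit:
move_arm:
  increments:
    - {"translation": [-8, 0, 4], "twist": 0}
    - {"translation": [-8, 0, 0], "twist": 0}
    - {"translation": [0, 0, 0], "twist": 0}
    - {"translation": [0, 0, 0], "twist": 0}

```text
clock: 25.48
tool_pos: [0.5656, -0.2909, 0.018]
tool_rot: [-2.171, 2.271, -0.0]
contact_force: [-0.1, -0.3, -1.7]
gripper_width: 0.0233
gripper_force: 59.4
```

Emit:
move_arm:
  increments:
    - {"translation": [-3, 0, 0], "twist": 0}
    - {"translation": [-3, 0, 0], "twist": 0}
    - {"translation": [0, 0, 0], "twist": 0}

```text
clock: 25.85
tool_pos: [0.5651, -0.288, 0.0191]
tool_rot: [2.168, -2.269, 0.004]
contact_force: [-4.0, -10.3, -0.3]
gripper_width: 0.0231
gripper_force: 59.5
```

Emit:
move_arm:
  increments:
    - {"translation": [-3, 0, 0], "twist": 0}
    - {"translation": [-3, 0, 0], "twist": 0}
    - {"translation": [0, 0, 0], "twist": 0}

```text
clock: 26.22
tool_pos: [0.5647, -0.2829, 0.0192]
tool_rot: [2.167, -2.268, 0.004]
contact_force: [-4.4, -12.0, 1.1]
gripper_width: 0.0234
gripper_force: 59.6
```

```bash
python3 - <<'E'
from h import *
plan([]);print(ctrl.sense()['contact_force']);segs()
E
```

```text
now [ 0.5647 -0.2829  0.0192 -1.6164] q [-0.14  0.2  -0.14  0.01 -1.24  0.1 ] t 26.225
[ -4.43298615 -11.97655354   1.06728441]
top teal 205 [394.  221.5] [[0.567, -0.171], [0.57, -0.277], [0.587, -0.224], [0.55, -0.225]]
side orange 18 [302.2 185.3] [[0.568, -0.147], [0.553, -0.15], [0.562, -0.159], [0.559, -0.139]]
```

Emit:
move_arm:
  increments:
    - {"translation": [-3, 0, 0], "twist": 0}
    - {"translation": [-3, 0, 0], "twist": 0}
    - {"translation": [-3, 0, 0], "twist": 0}
    - {"translation": [0, 0, 0], "twist": 0}
    - {"translation": [0, 0, 0], "twist": 0}

```text
clock: 26.95
tool_pos: [0.5666, -0.2697, 0.0179]
tool_rot: [-2.171, 2.27, 0.0]
contact_force: [-0.7, 0.4, -1.3]
gripper_width: 0.0232
gripper_force: 59.4
```

```bash
cat >> h.py <<'E'
def bub(n,z=.288,c=(.581,.050),show=True,fn=None):
    """resample vial strip along y at height z into metric image (world), green & white profiles"""
    fn=fn or 'b'+n
    f=grab(n,fn); I=f['image'].astype(np.float32)
    th=np.radians(87.4); u=np.array([np.cos(th),np.sin(th)]); v=np.array([u[1],-u[0]])
    s=np.arange(-45,45.1,1.5)/1000; w=np.arange(-20,20.1,1)/1000
    P=np.array([[*(np.array(c)+a*u+b*v),z] for b in w for a in s]); px=w2px(fn,P).astype(np.float32)
    S=cv2.remap(I,px[:,0].reshape(len(w),-1),px[:,1].reshape(len(w),-1),cv2.INTER_CUBIC)
    G=np.clip((S[...,0]+S[...,1])/2-S[...,2],0,None)   # yellowness
    row=G.sum(1); k=int(round((row*np.arange(len(w))).sum()/row.sum()))
    st=S[max(0,k-2):k+3].mean(0); g=G[max(0,k-2):k+3].mean(0)
    if show: print(n,'row',k,'green',g.astype(int).tolist(),'\nblue',st[:,2].astype(int).tolist())
    return s,g,st
E
python3 - <<'E'
from h import *
plan([]);print(ctrl.sense()['contact_force'])
bub('top');bub('side')
E
```

```text
now [ 0.5666 -0.2697  0.0179 -1.6154] q [-0.13  0.19 -0.15 -0.   -1.23  0.08] t 26.95
[-0.74933176  0.42762598 -1.33175145]
top row 30 green [0, 0, 0, 0, 0, 0, 0, 0, 0, 1, 26, 61, 92, 110, 109, 108, 109, 109, 110, 113, 110, 103, 93, 91, 105, 116, 114, 117, 114, 89, 51, 22, 7, 12, 10, 12, 15, 33, 57, 89, 113, 115, 115, 117, 95, 59, 23, 0, 0, 0, 0, 0, 0, 0, 0, 0, 0, 0, 0, 0, 0] 
blue [198, 198, 198, 199, 198, 199, 199, 201, 198, 192, 157, 114, 78, 60, 62, 65, 66, 67, 67, 68, 66, 62, 57, 57, 65, 71, 70, 67, 70, 90, 125, 157, 184, 192, 198, 195, 192, 168, 136, 96, 68, 66, 67, 63, 79, 111, 148, 182, 195, 200, 197, 198, 198, 198, 198, 198, 198, 198, 198, 198, 198]
side row 30 green [0, 0, 0, 0, 0, 0, 0, 0, 0, 0, 15, 46, 88, 123, 137, 140, 142, 144, 144, 140, 130, 117, 109, 116, 132, 143, 146, 142, 128, 97, 62, 36, 19, 13, 12, 12, 20, 39, 70, 105, 124, 125, 122, 104, 74, 38, 10, 0, 0, 0, 0, 0, 0, 0, 0, 0, 0, 0, 0, 0, 0] 
blue [228, 229, 229, 229, 229, 229, 229, 229, 230, 227, 203, 160, 109, 71, 59, 56, 56, 55, 54, 54, 53, 48, 45, 47, 52, 55, 57, 60, 73, 104, 145, 182, 206, 216, 220, 224, 214, 188, 146, 103, 80, 77, 80, 96, 125, 166, 204, 223, 227, 228, 227, 228, 228, 228, 229, 228, 228, 228, 228, 228, 228]
```

```bash
cat >> h.py <<'E'
def amap(n,fn,z,xr,yr,st=.004,new=True):
    if new: grab(n,fn)
    I=cv2.cvtColor(cv2.imread(f'pics/{fn}.png'),cv2.COLOR_BGR2HSV)
    xs=np.arange(xr[1],xr[0],-st); ys=np.arange(yr[1],yr[0],-st)
    px=w2px(fn,np.array([[x,y,z] for x in xs for y in ys])).astype(np.float32)
    H=cv2.remap(I,px[:,0].reshape(len(xs),-1),px[:,1].reshape(len(xs),-1),cv2.INTER_NEAREST)
    print(n,'cols y',yr[1],'->',yr[0])
    for i,x in enumerate(xs):
        r=''
        for h,s,v in H[i]:
            r+= 'T' if 80<h<100 and s>90 else 'P' if 120<h<160 and s>80 else 'O' if 7<h<18 and s>195 else 'r' if (h<6 or h>172) and s>120 else '#' if v<60 else 'g' if s<60 else ':' if v<110 else '.'
        print('%.3f'%x,r)
E
python3 - <<'E'
from h import *
amap('side','s9',.01,(.49,.66),(-.30,0));amap('top','t9',.01,(.49,.66),(-.30,0))
a=cv2.cvtColor(cv2.imread('pics/side0.png'),cv2.COLOR_BGR2HSV);print(a[360,343],a[300,420],a[440,200])
E
```

```text
side cols y 0 -> -0.3
0.660 gggggggggggggggggggggggggggggggggggggg###########::::::::::::::::::::::::::
0.656 gggggggggggggggggggggggggggggggggggggg##########g::::::::::::::::::::::::::
0.652 gggggg.ggggg..........gggggggggggggggg#########g:::::::::::::::::::::::::::
0.648 ggggg....ggg..........gggggggggggggggg#########g:::::::::::::::::::::::::::
0.644 ggggg....ggg..........gggggggggggggggg########g::::::::::::::::::::::::::::
0.640 gggggg....g...........gggggggggggggggg########:::::::::::::::::::::::::::::
0.636 gggggg...gg.gggggggggggggggggggggggggg########:::::::::::::::::::::::::::::
0.632 ggggggggggggggggggggggggggggggggggggg########::::::::::::::::::::::::::::::
0.628 ggggggggggggggggggggggggggggggggg###########:::::::::::::::::::::::::::::::
0.624 gggggggggggggggggggggggggggggg#############g:::::::::::::::::::::::::::::::
0.620 gggggggggggggggggggggggggggggg###########g:::::::::::::::::::::::::::::::::
0.616 ggggggggggggggggggggggggggggggg#########:::::::::::::::::::::::::::::::::::
0.612 ggggggggggggggggggggggggggggggg#########ggg#####:::::::::::::::::::::::::::
0.608 gggggg
[... 5336 characters left out ...]
##
0.520 gggg:::::::::::::::::::::::::::::#:....................:::::::::::::###ggg#
0.516 gggg:::::::::::::::::::::::::::::#.....................:::::::::::::####g##
0.512 gggg:::::::::::::::::::::::::::::#.....................::::::::::::::::#:::
0.508 gggg:::::::::::::::::::::::::::::#:.....................:::::::::::::::::::
0.504 gggg:::::::::::::::::::::::::::::#......................:::::::::::::::::::
0.500 ggggg::::::::::::::::::::::::::::#......................:::::::::::::::::::
0.496 gggg:::::::::::::::::::::::::::::#..:...................:::::::::::::::::::
0.492 gggg::::::::::::::::::::::::::::##..::..................:::::::::::::::::::
[ 13 187 241] [ 13 148 164] [ 14 146 148]
```

Emit:
move_arm:
  increments:
    - {"translation": [0, 0, 0], "twist": 0}
    - {"translation": [0, 0, 0], "twist": 0}
    - {"translation": [0, 0, 0], "twist": 0}
    - {"translation": [0, 0, 0], "twist": 0}

```text
clock: 27.65
tool_pos: [0.5664, -0.2701, 0.018]
tool_rot: [2.171, -2.271, 0.0]
contact_force: [0.1, 0.0, -1.9]
gripper_width: 0.0231
gripper_force: 59.4
```

```bash
cat >> h.py <<'E'
def off(n,z=.288,c=(.581,.050),show=False):
    s,g,st=bub(n,z,c,show); m=g.max()*.5
    i=np.where((g[:-1]-m)*(g[1:]-m)<0)[0]; x=s[i]+(m-g[i])/(g[i+1]-g[i])*(s[1]-s[0])
    x=x*1000; 
    if len(x)==4: print(n,'edges mm',x.round(1),'offset mm',round((x[1]+x[2]-x[0]-x[3])/2,2),'slope',round((x[1]+x[2]-x[0]-x[3])/2/300*52/(x[3]-x[0]),4))
    else: print(n,'edges',x.round(1))
E
python3 - <<'E'
from h import *
print(ctrl.sense()['clock'],ctrl.sense()['contact_force'])
off('top');off('side')
# grinder shift: lid corners in fresh top vs initial
a=cv2.imread('pics/top0.png',0).astype(np.float32);b=cv2.imread('pics/btop.png',0).astype(np.float32)
for r in((172,250,228,252),(185,215,228,300)): 
    A=a[r[0]:r[1],r[2]:r[3]];B=b[r[0]:r[1],r[2]:r[3]];print(cv2.phaseCorrelate(A,B))
E
```

```text
27.65 [ 0.06241435  0.01302723 -1.8733859 ]
top edges mm [-28.6  -0.1  12.5  22.5] offset mm 9.23 slope 0.0313
side edges mm [-27.5  -0.5  12.1  21.1] offset mm 9.03 slope 0.0322
((-12.403987239275, -16.207390538571687), 0.10764099359512329)
((-1.0220945834269344, 0.3393022815538487), 0.16112476410689178)
```

```bash
python3 - <<'E'
from h import *
for fn in('t8','t9','s8','s9'):
    I=cv2.imread(f'pics/{fn}.png')[:,:,::-1]
    for x in (.560,.573,.586):
        P=[[x,y,.01] for y in np.arange(-.06,-.24,-.006)];px=w2px(fn,P).round().astype(int)
        print(fn,x,' '.join('%d,%d,%d'%tuple(I[v,u]) for u,v in px))
# grinder/wheel predicted pixels
o=np.array([.582,.058,.005]);y=np.array([.045,.999,.031]);z=np.array([0,-.031,1]);x=np.array([.999,-.045,0])
for n,p in(('foot',(0,-.116,0)),('armend_top',(0,-.141,.07)),('wheel in bottom',(0,-.162,.09)),('wheel out bottom',(0,-.188,.09)),('wheel out front',(-.07,-.188,.16))):
    q=o+p[0]*x+p[1]*y+p[2]*z; print(n,q.round(3),px2w('t9',w2px('t9',[q]),.01).round(3)[0,:2],px2w('s9',w2px('s9',[q]),.01).round(3)[0,:2])
E
```

```text
t8 0.56 38,30,29 29,24,22 68,48,31 79,58,37 79,57,37 79,57,37 94,57,29 89,64,37 80,83,59 91,93,67 99,101,73 100,103,74 101,104,76 101,103,74 99,102,73 99,102,73 99,101,73 98,101,73 98,100,73 96,99,72 95,97,70 93,96,70 92,94,68 91,93,67 90,93,67 87,90,65 63,65,46 52,52,38 69,53,36 80,57,36
t8 0.573 44,38,35 36,30,28 23,18,15 55,40,27 79,55,36 78,56,35 84,57,34 108,61,27 78,77,53 84,85,61 96,99,71 101,104,75 101,103,75 100,103,75 100,103,75 99,101,74 99,101,72 98,101,73 98,101,73 98,100,72 95,98,71 95,97,70 93,95,68 92,95,69 91,94,67 90,93,66 78,79,57 54,55,41 50,46,32 76,58,41
t8 0.586 48,39,37 40,33,30 25,22,18 25,21,19 34,30,27 36,31,30 56,40,29 108,61,27 80,69,47 81,83,60 87,89,64 98,101,73 101,103,74 100,103,74 100,103,75 99,102,74 99,102,75 99,101,73 99,101,73 97,100,72 96,98,71 94,97,70 94,96,69 92,95,69 91,94,67 92,94,68 92,94,68 70,71,51 50,53,38 44,43,47
t9 0.56 94,96,69 92,95,69 93,95,68 92,94,68 91,94,68 90,92,66 89,91,65 88,91,64 85,89,63 86,89,64 86,88,63 84,87,61 69,71,51 50,52,36 59,58,52 70,69,65 70,68,65 55,63,52 49,79,68 33,46,55 20,52,61 62,58,44 63,53,43 47,52,48 3
[... 2076 characters left out ...]
88,79 66,66,50 73,72,52 79,80,56 76,76,54 80,81,58 84,85,60 94,93,66
s9 0.586 84,81,81 111,107,109 68,61,61 96,91,93 57,50,50 66,62,61 53,43,44 58,53,50 66,60,63 50,41,41 45,38,34 46,35,33 48,39,38 49,39,39 52,37,32 92,52,27 78,64,60 104,101,95 118,115,107 119,113,107 107,103,96 91,88,82 71,71,58 70,70,49 75,75,54 79,79,57 79,81,58 82,84,58 83,84,60 95,96,68
foot [ 0.577 -0.058  0.001] [ 0.576 -0.058] [ 0.576 -0.055]
armend_top [ 0.576 -0.085  0.071] [ 0.584 -0.089] [ 0.584 -0.11 ]
wheel in bottom [ 0.575 -0.107  0.09 ] [ 0.586 -0.112] [ 0.586 -0.141]
wheel out bottom [ 0.574 -0.133  0.089] [ 0.585 -0.14 ] [ 0.585 -0.169]
wheel out front [ 0.504 -0.132  0.159] [ 0.519 -0.145] [ 0.516 -0.204]
```

```bash
python3 - <<'E'
from h import *
for fs in (('top0','t8','t9','btop'),('side0','s2','s5','s8','s9','bside')):
  for f in fs:
    H=cv2.cvtColor(cv2.imread(f'pics/{f}.png'),cv2.COLOR_BGR2HSV)
    m=cv2.inRange(H,(0,150,60),(4,255,255))|cv2.inRange(H,(176,150,60),(180,255,255))
    k,l,s,c=cv2.connectedComponentsWithStats(m)
    u=w2px(f,[[.588,.235,.2]])[0]
    for i in range(1,k):
        if s[i,4]>100 and np.linalg.norm(c[i]-u)<50: print(f,s[i],c[i].round(2),px2w(f,[c[i]],.2).round(4)[0,:2])
# white lid left (+y) edge corners via bright mask
    I=cv2.imread(f'pics/{f}.png'); 
E
```

```text
top0 [233 171  16  62 657] [239.3  201.29] [0.5861 0.2302]
t8 [237 175  14  61 636] [242.42 204.93] [0.5765 0.2213]
t9 [237 175  14  61 643] [242.47 204.78] [0.5769 0.2212]
btop [237 175  14  61 644] [242.48 204.76] [0.5769 0.2212]
side0 [ 209  297   82   35 1221] [250.89 310.32] [0.5857 0.2207]
s2 [209 297  27  16 342] [222.52 304.49] [0.6447 0.2196]
s5 [ 214  296   83   29 1214] [255.99 306.67] [0.5773 0.2117]
s8 [ 214  296   83   30 1214] [256.04 306.69] [0.5771 0.2117]
s9 [ 214  296   83   29 1216] [255.94 306.71] [0.5774 0.2118]
bside [ 214  296   82   29 1212] [255.9 306.7] [0.5774 0.2118]
```

```bash
python3 - <<'E'
from h import *
def feat(f,cx):
    I=cv2.imread(f'pics/{f}.png'); H=cv2.cvtColor(I,cv2.COLOR_BGR2HSV)
    # dark bg vs bright lid along y profile: sample line across lid near +x margin & -x margin at z=.249
    out=[]
    for dx in(-.03,.03):
        ys=np.arange(-.05,.16,.001);P=np.array([[cx+dx,y,.249] for y in ys]);px=w2px(f,P).astype(np.float32)
        v=cv2.remap(H,px[:,0][None],px[:,1][None],1)[0,:,2].astype(float)
        i=np.where((v[:-1]-110)*(v[1:]-110)<0)[0];out.append(('y',dx,(ys[i]).round(3).tolist()))
    for y0 in(0.02,.08):
        xs=np.arange(.5,.66,.001);P=np.array([[x,y0,.249] for x in xs]);px=w2px(f,P).astype(np.float32)
        v=cv2.remap(H,px[:,0][None],px[:,1][None],1)[0,:,2].astype(float)
        i=np.where((v[:-1]-110)*(v[1:]-110)<0)[0];out.append(('x',y0,(xs[i]).round(3).tolist()))
    print(f,out)
feat('top0',.582);feat('side0',.58);feat('s5',.572);feat('s9',.572);feat('btop',.572)
I=cv2.imread('pics/w4.png')
# plate screw & switch box buttons: red/green button in side0 vs s9
for f in('side0','s5','s9'):
    H=cv2.cvtColor(cv2.imread(f'pics/{f}.png'),cv2.COLOR_BGR2HSV)
    for nm,lo,hi in(('red',(0,150,80),(5,255,255)),('grn',(50,100,60),(80,255,255))):
        k,l,s,c=cv2.connectedComponentsWithStats(cv2.inRange(H,lo,hi))
        for i in range(1,k):
            if 8<s[i,4]<100 and 290<c[i][0]<345 and 235<c[i][1]<285: print(f,nm,c[i].round(1),px2w(f,[c[i]],.1).round(4)[0,:2])
E
```

```text
top0 [('y', -0.03, [-0.01, 0.115]), ('y', 0.03, [-0.013, 0.112]), ('x', 0.02, [0.541, 0.621, 0.637]), ('x', 0.08, [0.502, 0.544, 0.624, 0.647])]
side0 [('y', -0.03, [-0.01, 0.117]), ('y', 0.03, [-0.037, -0.012, 0.114]), ('x', 0.02, [0.539, 0.622]), ('x', 0.08, [0.501, 0.542, 0.626, 0.634])]
s5 [('y', -0.03, []), ('y', 0.03, [-0.011, 0.111]), ('x', 0.02, [0.508, 0.551, 0.635, 0.645]), ('x', 0.08, [0.508, 0.548, 0.632])]
s9 [('y', -0.03, [-0.046, -0.045]), ('y', 0.03, [-0.043, 0.111]), ('x', 0.02, [0.508, 0.551, 0.635, 0.645]), ('x', 0.08, [0.508, 0.548, 0.632, 0.642])]
btop [('y', -0.03, []), ('y', 0.03, [-0.007, 0.126]), ('x', 0.02, [0.507, 0.554, 0.582, 0.585, 0.634, 0.648]), ('x', 0.08, [0.505, 0.549, 0.579, 0.581, 0.63, 0.647])]
side0 red [326.5 250.4] [0.4625 0.0393]
side0 grn [320.9 269.6] [0.4671 0.0867]
s5 red [323.5 241.1] [0.4735 0.0184]
s5 grn [319.7 261. ] [0.4733 0.0671]
s9 red [323.4 241.3] [0.4736 0.019 ]
s9 grn [319.7 261. ] [0.4733 0.0671]
```

The grinder was nudged about 12 mm and yawed about 6° when the carried wedge swung past the felt wheel. So the foot is now near (0.598, -0.066) and the wedge passed beside it. I'll sweep the wedge out sideways to the front with the bar, then re-pick it.

Emit:
move_arm:
  increments:
    - {"translation": [15, 0, 0], "twist": 0}
    - {"translation": [0, -30, 0], "twist": 0}
    - {"translation": [-10, -25, 0], "twist": 0}
    - {"translation": [-18, 0, 0], "twist": 0}
    - {"translation": [-18, 0, 0], "twist": 0}
    - {"translation": [-17, 0, 0], "twist": 0}
    - {"translation": [0, 0, 0], "twist": 0}

```text
clock: 28.62
tool_pos: [0.6235, -0.2231, 0.0184]
tool_rot: [-2.173, 2.269, -0.001]
contact_force: [1.2, -0.7, -1.1]
gripper_width: 0.023
gripper_force: 59.6
```

Emit:
move_arm:
  increments:
    - {"translation": [0, 12, 0], "twist": 0}
    - {"translation": [0, 12, 0], "twist": 0}
    - {"translation": [0, 12, 0], "twist": 0}
    - {"translation": [0, 12, 0], "twist": 0}

```text
clock: 29.12
tool_pos: [0.5746, -0.2227, 0.0181]
tool_rot: [-2.17, 2.271, -0.0]
contact_force: [0.8, 0.5, -1.5]
gripper_width: 0.0233
gripper_force: 59.6
```

Emit:
move_arm:
  increments:
    - {"translation": [0, 15, 0], "twist": 0}
    - {"translation": [0, 15, 0], "twist": 0}
    - {"translation": [0, 15, 0], "twist": 0}
    - {"translation": [0, 15, 0], "twist": 0}
    - {"translation": [0, 15, 0], "twist": 0}
    - {"translation": [0, 15, 0], "twist": 0}
    - {"translation": [10, -5, 0], "twist": 0}
    - {"translation": [30, 0, 0], "twist": 0}

```text
clock: 30.12
tool_pos: [0.4895, -0.2588, 0.0185]
tool_rot: [-2.173, 2.268, -0.002]
contact_force: [0.3, -0.0, -0.5]
gripper_width: 0.0226
gripper_force: 59.6
```

Emit:
move_arm:
  increments:
    - {"translation": [40, 0, 0], "twist": 0}
    - {"translation": [40, 0, 0], "twist": 0}
    - {"translation": [0, 0, 4], "twist": 0}
    - {"translation": [0, 0, 0], "twist": 0}

```text
clock: 30.62
tool_pos: [0.4853, -0.339, 0.0139]
tool_rot: [2.17, -2.272, 0.0]
contact_force: [0.0, -0.9, -1.3]
gripper_width: 0.0229
gripper_force: 59.8
```

```bash
python3 - <<'E'
from h import *
plan([]);print(ctrl.sense()['contact_force'])
amap('side','s10',.012,(.40,.56),(-.24,0));amap('top','t10',.012,(.40,.56),(-.24,0))
E
```

```text
now [ 0.4853 -0.339   0.0139 -1.6166] q [-0.27  0.1  -0.25  0.   -1.22  0.23] t 30.625
[ 0.04634869 -0.86900976 -1.34700809]
side cols y 0 -> -0.24
0.560 :::::::::::::::::::::::::::#######:::::::..ggggggggggggggg::
0.556 :::::::::::::::::::::::::::######:::::::.....gggggggggggg:::
0.552 ::::::::::::::::::::::::::######:::::::.......:gggggg::::::.
0.548 ::::::::::::::::::::::::::#####::::::::.......::::::::::::..
0.544 ::#:::::g::::::::::::::::::#:::::::::...........:::::.:.....
0.540 gg#ggggggggg:::::::::::::::::::::.:.........................
0.536 gggggggggggg:::::::::::::...................................
0.532 gggggggggggg:::::...........................................
0.528 ggggggggggggg::::...........................................
0.524 ggggggggggggg::::...........................................
0.520 gggggggggggg:::::...........................................
0.516 gggggggggggg:::::...........................................
0.512 ggggggggggggg::::...........................................
0.508 ggggggggggggg::::...........................................
0.504 gggggggg
[... 3863 characters left out ...]
:::::::::::::::::::::##.......
0.436 .....................g..:::::::::::::::::::::::::::##.......
0.432 .....................:..:::::::::::::::::::::::::::#:.......
0.428 .....................:..:::::::::::::::::::::::::::#........
0.424 ........................:::::::::::::::::::::::::::#..:.....
0.420 ....................:...::::::::::::::::::::::::::::..g.....
0.416 ....................:..:::::::::::::::::::::::::::#..:g.....
0.412 ...................::..:::::::::::::::::::::::::::#..#:.....
0.408 ...................::.:::::::::::::::::::::::::::##.:#......
0.404 ...................:..:::::::::::::::::::::::::::##:##......
0.400 ...................:..:::::::::::::::::::::::::::#:.##......
```

The side map shows the wedge free at the front: tip y≈-0.044, rear y≈-0.146, centreline x≈0.457. I'll lay the teal bar down here and pick the wedge up.

Emit:
move_arm:
  increments:
    - {"translation": [0, 0, 0], "twist": 0}
    - {"translation": [0, 0, 0], "twist": 0}
    - {"translation": [0, 0, 0], "twist": 0}
    - {"translation": [0, 0, -40], "twist": 0}
    - {"translation": [0, 0, -40], "twist": 0}
  claw: 1

```text
clock: 31.35
tool_pos: [0.485, -0.3383, 0.0947]
tool_rot: [2.171, -2.27, -0.001]
contact_force: [1.6, 1.0, 0.3]
gripper_width: 0.0854
gripper_force: 0.0
```

```bash
python3 - <<'E'
from h import *
plan([(.455,-.124,.08,-1.616),(.455,-.124,.001,-1.616)])
E
```

```text
now [ 0.485  -0.3383  0.0947 -1.6156] q [-0.27  0.05 -0.16  0.   -1.37  0.23] t 31.35
[-43, 8, 3] 0.0
[-42, 8, 3] 0.0
[-43, 8, 3] 0.0
[-42, 8, 3] 0.0
[-43, 8, 3] 0.0
--
[0, 0, 39] 0.0
[0, 0, 40] 0.0
--
```

Emit:
move_arm:
  increments:
    - {"translation": [-43, 8, 3], "twist": 0}
    - {"translation": [-42, 8, 3], "twist": 0}
    - {"translation": [-43, 8, 3], "twist": 0}
    - {"translation": [-42, 8, 3], "twist": 0}
    - {"translation": [-43, 8, 3], "twist": 0}
    - {"translation": [0, 0, 39], "twist": 0}
    - {"translation": [0, 0, 40], "twist": 0}
    - {"translation": [0, 0, 0], "twist": 0}

```text
clock: 32.35
tool_pos: [0.4525, -0.1238, -0.0027]
tool_rot: [2.168, -2.268, -0.006]
contact_force: [0.2, -0.5, -0.2]
gripper_width: 0.0855
gripper_force: 0.0
```

Emit:
move_arm:
  increments:
    - {"translation": [0, 0, 0], "twist": 0}
    - {"translation": [0, 0, 0], "twist": 0}
    - {"translation": [0, 0, 0], "twist": 0}
    - {"translation": [0, 0, 0], "twist": 0}
    - {"translation": [0, 0, 0], "twist": 0}
  claw: 0

```text
clock: 32.98
tool_pos: [0.4562, -0.124, 0.0018]
tool_rot: [-2.17, 2.269, -0.004]
contact_force: [0.0, 0.1, 5.3]
gripper_width: 0.0385
gripper_force: 61.8
```

```bash
python3 - <<'E'
from h import *
print(ctrl.sense()['gripper_width'])
# path: up above 42mm teal bar, back to y=-.27, then +x, then forward/down
plan([(.455,-.125,.07,-1.616),(.47,-.28,.10,-1.56),(.604,-.26,.10,-1.515),(.6064,-.225,.008,-1.515)])
f=grab('side','s11');H=cv2.cvtColor(f['image'],cv2.COLOR_RGB2HSV)
m=cv2.inRange(H,(0,150,60),(4,255,255));k,l,s,c=cv2.connectedComponentsWithStats(m);print([(c[i].round(1)) for i in range(1,k) if s[i,4]>500])
E
```

```text
0.03854745780271088
now [ 0.4562 -0.124   0.0018 -1.6156] q [ 0.16 -0.22 -0.58  0.   -1.2  -0.21] t 32.975
[1, 1, -34] 0.0
[0, 0, -34] 0.0
--
[39, -5, -8] -0.014
[38, -5, -7] -0.014
[39, -5, -8] -0.014
[39, -4, -7] -0.014
--
[-6, -45, 0] -0.015
[-6, -44, 0] -0.015
[-5, -45, 0] -0.015
--
[-17, -2, 46] 0.0
[-18, -2, 46] 0.0
--
[array([254.5, 307.1])]
```

Emit:
move_arm:
  increments:
    - {"translation": [1, 1, -34], "twist": 0}
    - {"translation": [0, 0, -34], "twist": 0}
    - {"translation": [39, -5, -8], "twist": -0.014}
    - {"translation": [38, -5, -7], "twist": -0.014}
    - {"translation": [39, -5, -8], "twist": -0.014}
    - {"translation": [39, -4, -7], "twist": -0.014}
    - {"translation": [0, 0, 0], "twist": 0}

```text
clock: 33.9
tool_pos: [0.4689, -0.2824, 0.0981]
tool_rot: [2.23, -2.212, 0.0]
contact_force: [-0.2, 0.2, -1.3]
gripper_width: 0.0383
gripper_force: 61.0
```

Emit:
move_arm:
  increments:
    - {"translation": [-6, -45, 0], "twist": -0.015}
    - {"translation": [-6, -44, 0], "twist": -0.015}
    - {"translation": [-5, -45, 0], "twist": -0.015}
    - {"translation": [0, 0, 46], "twist": 0}
    - {"translation": [0, 0, 36], "twist": 0}
    - {"translation": [-17, -2, 8], "twist": 0}
    - {"translation": [-18, -2, 2], "twist": 0}
    - {"translation": [0, 0, 0], "twist": 0}

```text
clock: 34.9
tool_pos: [0.606, -0.2228, 0.0081]
tool_rot: [-2.284, 2.154, -0.004]
contact_force: [0.1, -0.2, -0.5]
gripper_width: 0.0387
gripper_force: 61.0
```

```bash
python3 - <<'E'
from h import *
plan([(.6064,-.225,.003,-1.515)])
print(ctrl.sense()['contact_force'])
f=grab('side','s12');H=cv2.cvtColor(f['image'],cv2.COLOR_RGB2HSV)
m=cv2.inRange(H,(0,150,60),(4,255,255));k,l,s,c=cv2.connectedComponentsWithStats(m);print([(c[i].round(1)) for i in range(1,k) if s[i,4]>500])
amap('side','s12',.01,(.54,.66),(-.22,-.04),new=False)
E
```

```text
now [ 0.606  -0.2228  0.0081 -1.5123] q [-0.04  0.24 -0.11  0.   -1.22  0.1 ] t 34.9
[2, 0, 5] 0.003
--
[ 0.07955815 -0.21239199 -0.46142113]
[array([254.3, 306.9])]
side cols y -0.04 -> -0.22
0.660 ggggggggggg####g#::::::::::::::::::::::::::::
0.656 gggggggggg#####gg::::::::::::::::::::::::::::
0.652 gg........:#####g::::::::::::::::::::::::::::
0.648 gg.........#####:::::::::::::::::::::::::::::
0.644 gg.........:##:::::::::::::::::::::::::::::::
0.640 g..........:g::::::::::::::::::::::::::::::::
0.636 g.gggggggggggggg:g:::::::::::::::::::::::::::
0.632 gggggggggggggggggggg:::::::::::::::::::::::::
0.628 ggggggggggggggggggggg::::::::::::::::::::::::
0.624 gggggggggggggggggggg#::::::::::::::::::::::::
0.620 gggggggggggggggggggg:::::::::::::::::::::::::
0.616 ggggggggggggggggggggg::::::::::::::::::::::::
0.612 ggggggggggggggggggggg::::::::::::::::::::::::
0.608 ggggggggggggggggggggg#:::::::::::::::::::::::
0.604 ggggggggggggggggggggg#:::::::::::::::::::::::
0.600 ggggggggggggggggggggg#:::::::::::::::::::::::
0.596 ggggggggggggggggggggg#:::::::::::::::::::::::
0.592 ggggggggggggggggggggg#:::::::::::::::::::::::
0.588 gggggggggggggggggggg##:::::::::::::::::::::::
0.584 ggggggggg##############::::::::::::::::::::::
0.580 #######################::::::::::::::::::::::
0.576 ######:##:##::::::#####::::::::::::::::::::::
0.572 :::::::::::::::::::####::::::::::::::::::::::
0.568 ::::::::::::::::::######:::::::::::::::::::::
0.564 ::::::::::::::::::######:::::::::::::::::::::
0.560 :::::::::::::::::#######:::::::::::::::::::::
0.556 :::::::::::::::::#######:::::::::::::::::::::
0.552 ::::::::::::::::######:::::::::::::::::::::::
0.548 ::::::::::::::::####:::::::::::::::::::::::::
0.544 :::::::#:::::::::::::::::::::::::::::::::::::
```

Emit:
move_arm:
  increments:
    - {"translation": [2, 0, 5], "twist": 0}
    - {"translation": [0, 0, 0], "twist": 0}

```text
clock: 35.2
tool_pos: [0.6055, -0.227, 0.0019]
tool_rot: [-2.282, 2.158, -0.003]
contact_force: [0.8, 2.2, 1.6]
gripper_width: 0.0383
gripper_force: 61.4
```

Emit:
move_arm:
  increments:
    - {"translation": [0, 0, 0], "twist": 0}
    - {"translation": [0, 0, 0], "twist": 0}
    - {"translation": [0, 0, 0], "twist": 0}
    - {"translation": [0, 0, -30], "twist": 0}
    - {"translation": [0, 0, -20], "twist": 0}
  claw: 1

```text
clock: 35.83
tool_pos: [0.6052, -0.2269, 0.0524]
tool_rot: [-2.283, 2.158, -0.002]
contact_force: [0.3, 0.3, 1.0]
gripper_width: 0.0856
gripper_force: 0.0
```

Emit:
move_arm:
  increments:
    - {"translation": [25, 0, 0], "twist": 0}
    - {"translation": [25, 0, 0], "twist": 0}
    - {"translation": [0, 0, 0], "twist": 0}
    - {"translation": [0, 0, 0], "twist": 0}
    - {"translation": [0, 0, 25], "twist": 0}
    - {"translation": [0, 0, 22], "twist": 0}
    - {"translation": [0, 0, 0], "twist": 0}
  claw: 0

```text
clock: 36.7
tool_pos: [0.607, -0.2756, 0.0028]
tool_rot: [2.283, -2.156, -0.003]
contact_force: [-0.1, 0.2, 0.0]
gripper_width: -0.0002
gripper_force: 0.0
```

```bash
python3 - <<'E'
from h import *
plan([(.6058,-.215,.006,-1.515)],step=14)
E
```

```text
now [ 0.607  -0.2756  0.0028 -1.5139] q [-0.13  0.3  -0.04 -0.   -1.23  0.18] t 36.7
[-12, 0, -1] 0.0
[-12, -1, 0] 0.0
[-12, 0, -1] 0.001
[-12, -1, -1] -0.0
[-13, 0, 0] 0.0
--
```

Emit:
move_arm:
  increments:
    - {"translation": [-12, 0, -1], "twist": 0}
    - {"translation": [-12, 0, -1], "twist": 0}
    - {"translation": [-12, 0, -1], "twist": 0}
    - {"translation": [-12, 0, 0], "twist": 0}
    - {"translation": [-13, 0, 0], "twist": 0}
    - {"translation": [0, 0, 0], "twist": 0}
    - {"translation": [20, 0, 0], "twist": 0}
    - {"translation": [25, 0, -30], "twist": 0}

```text
clock: 37.7
tool_pos: [0.6048, -0.2613, 0.0341]
tool_rot: [2.281, -2.156, -0.008]
contact_force: [0.8, -0.8, 0.3]
gripper_width: 0.0002
gripper_force: 0.0
```

```bash
python3 - <<'E'
from h import *
plan([(.58,-.30,.12,-1.56),(.485,-.338,.1,-1.616),(.485,-.338,.012,-1.616)])
f=grab('side','s13');H=cv2.cvtColor(f['image'],cv2.COLOR_RGB2HSV)
m=cv2.inRange(H,(0,150,60),(4,255,255));k,l,s,c=cv2.connectedComponentsWithStats(m);print([(c[i].round(1)) for i in range(1,k) if s[i,4]>500])
amap('side','s13',.01,(.55,.62),(-.25,-.10),new=False)
E
```

```text
now [ 0.6048 -0.2613  0.0341 -1.5147] q [-0.11  0.26 -0.03 -0.   -1.28  0.16] t 37.7
[19, 13, -43] 0.023
[19, 14, -43] 0.022
--
[12, 32, 7] 0.019
[13, 31, 6] 0.019
[13, 31, 7] 0.018
--
[0, 0, 44] 0.0
[0, 0, 44] 0.0
--
[array([254.5, 306.9])]
side cols y -0.1 -> -0.25
0.620 ggggg##########::....ggg::::::::::::::
0.616 gggggg#########:gg:ggggg::::::::::::::
0.612 gggggg####g####ggggggggg::::::::::::::
0.608 gggggg#########ggggggggg::::::::::::::
0.604 ggggg##########gggggggggg:::::::::::::
0.600 gggggg########ggggggggggg:::::::::::::
0.596 gggggg########ggggggggggg:::::::::::::
0.592 gggggg#######::gggggggggg:::::::::::::
0.588 ggggg#######:::gggggggggg:::::::::::::
0.584 ############:::gggggggggg:::::::::::::
0.580 ############:::ggggggggggg::::::::::::
0.576 ::::#######:::::ggggggggg:::::::::::::
0.572 ::::#######:::::ggggggggg:::::::::::::
0.568 :::#######:::::::gggggggg:::::::::::::
0.564 :::#######:::::::.ggggggg:::::::::::::
0.560 ::########::::::..ggggggg:::::::::::::
0.556 ::######:::::::.....gggggg::::::::::::
0.552 :######:::::::.......:ggg::::g::::::::
```

Emit:
move_arm:
  increments:
    - {"translation": [19, 13, -43], "twist": 0.023}
    - {"translation": [19, 14, -43], "twist": 0.022}
    - {"translation": [12, 32, 7], "twist": 0.019}
    - {"translation": [13, 31, 6], "twist": 0.019}
    - {"translation": [13, 31, 7], "twist": 0.018}
    - {"translation": [0, 0, 0], "twist": 0}
    - {"translation": [0, 0, 44], "twist": 0}
    - {"translation": [0, 0, 42], "twist": 0}
  claw: 1

```text
clock: 38.75
tool_pos: [0.4877, -0.3378, 0.0165]
tool_rot: [-2.17, 2.271, -0.003]
contact_force: [0.9, 0.6, -0.6]
gripper_width: 0.0852
gripper_force: 0.0
```

Emit:
move_arm:
  increments:
    - {"translation": [0, 0, 0], "twist": 0}
    - {"translation": [0, 0, 0], "twist": 0}
    - {"translation": [0, 0, 0], "twist": 0}
    - {"translation": [0, 0, 0], "twist": 0}
    - {"translation": [0, 0, 0], "twist": 0}
    - {"translation": [0, 0, 0], "twist": 0}
  claw: 0

```text
clock: 39.5
tool_pos: [0.4884, -0.3377, 0.0195]
tool_rot: [-2.171, 2.27, -0.006]
contact_force: [0.2, -0.1, 5.6]
gripper_width: 0.0229
gripper_force: 60.4
```

```bash
python3 - <<'E'
from h import *
print(ctrl.sense()['gripper_width'])
th=np.radians(93.2);o=np.array([.591,.0495]);y=np.array([np.cos(th),np.sin(th)])
p=o-.386*y;print(p)
plan([(.485,-.345,.1,-1.616),(*p,.1,th-np.pi),(*p,.018,th-np.pi)])
E
```

```text
0.022909274518481057
[ 0.6125471  -0.33589813]
now [ 0.4884 -0.3377  0.0195 -1.6153] q [-0.27  0.1  -0.24  0.   -1.22  0.22] t 39.5
[4, 2, -40] 0.0
[3, 1, -41] 0.001
--
[-5, -42, 0] -0.034
[-3, -43, 0] -0.034
[-2, -42, 0] -0.033
--
[0, 0, 41] -0.0
[0, 0, 41] -0.0
--
```

Emit:
move_arm:
  increments:
    - {"translation": [4, 2, -40], "twist": 0}
    - {"translation": [3, 1, -41], "twist": 0}
    - {"translation": [-5, -42, 0], "twist": -0.034}
    - {"translation": [-3, -43, 0], "twist": -0.034}
    - {"translation": [-2, -42, 0], "twist": -0.033}
    - {"translation": [0, 0, 41], "twist": 0}
    - {"translation": [0, 0, 36], "twist": 0}
    - {"translation": [0, 0, 0], "twist": 0}

```text
clock: 40.5
tool_pos: [0.6105, -0.3349, 0.0196]
tool_rot: [2.282, -2.157, -0.003]
contact_force: [-0.4, -0.2, -2.0]
gripper_width: 0.0226
gripper_force: 64.3
```

```bash
python3 - <<'E'
from h import *
th=np.radians(93.2);o=np.array([.591,.0495]);y=np.array([np.cos(th),np.sin(th)])
# predicted foot contact: wedge tip at y_g -.126 -> bar tip -.226 -> axis -.345
plan([(*(o-.350*y),.0235,th-np.pi)],step=10)
off('side')
E
```

```text
now [ 0.6105 -0.3349  0.0196 -1.5144] q [-0.22  0.36  0.06  0.   -1.28  0.27] t 40.5
[-9, 0, -1] 0.0
[-8, -1, -1] 0.0
[-9, 0, -1] 0.0
[-9, -1, -1] 0.001
--
side edges mm [-27.5  -0.5  12.1  21. ] offset mm 9.08 slope 0.0324
```

Emit:
move_arm:
  increments:
    - {"translation": [-9, 0, -1], "twist": 0}
    - {"translation": [-9, -1, -1], "twist": 0}
    - {"translation": [-9, 0, -1], "twist": 0}
    - {"translation": [-9, -1, -1], "twist": 0}
    - {"translation": [0, 0, 0], "twist": 0}

```text
clock: 41.18
tool_pos: [0.6112, -0.2984, 0.0253]
tool_rot: [-2.284, 2.157, -0.001]
contact_force: [0.7, -0.9, -1.9]
gripper_width: 0.0232
gripper_force: 64.3
```

Emit:
move_arm:
  increments:
    - {"translation": [-3, 0, 0], "twist": 0}
    - {"translation": [-3, 0, 0], "twist": 0}
    - {"translation": [-3, 0, 0], "twist": 0}
    - {"translation": [0, 0, 0], "twist": 0}

```text
clock: 41.68
tool_pos: [0.6106, -0.2921, 0.026]
tool_rot: [2.281, -2.158, 0.005]
contact_force: [-0.7, -6.3, -0.6]
gripper_width: 0.0231
gripper_force: 64.3
```

Emit:
move_arm:
  increments:
    - {"translation": [-3, 0, 0], "twist": 0}
    - {"translation": [-3, 0, 0], "twist": 0}
    - {"translation": [0, 0, 0], "twist": 0}

```text
clock: 42.05
tool_pos: [0.6105, -0.2895, 0.0278]
tool_rot: [2.278, -2.157, 0.012]
contact_force: [1.5, -17.2, 1.8]
gripper_width: 0.0227
gripper_force: 64.5
```

```bash
python3 - <<'E'
from h import *
plan([]);off('side')
H=cv2.cvtColor(cv2.imread('pics/bside.png'),cv2.COLOR_BGR2HSV)
m=cv2.inRange(H,(0,150,60),(4,255,255));k,l,s,c=cv2.connectedComponentsWithStats(m);print([(c[i].round(1)) for i in range(1,k) if s[i,4]>500])
E
```

```text
now [ 0.6105 -0.2895  0.0278 -1.5164] q [-0.14  0.3  -0.    0.01 -1.27  0.2 ] t 42.05
side edges mm [-26.8  -0.3  12.2  21.8] offset mm 8.46 slope 0.0301
[array([254.5, 307.5])]
```

Emit:
move_arm:
  increments:
    - {"translation": [-3, 0, 0], "twist": 0}
    - {"translation": [-3, 0, 0], "twist": 0}
    - {"translation": [0, 0, 0], "twist": 0}
    - {"translation": [0, 0, 0], "twist": 0}

```text
clock: 42.6
tool_pos: [0.6101, -0.2828, 0.0272]
tool_rot: [2.279, -2.158, 0.01]
contact_force: [0.8, -15.4, 1.9]
gripper_width: 0.0229
gripper_force: 64.4
```

Emit:
move_arm:
  increments:
    - {"translation": [-3, 0, 0], "twist": 0}
    - {"translation": [-3, 0, 0], "twist": 0}
    - {"translation": [0, 0, 0], "twist": 0}
    - {"translation": [0, 0, 0], "twist": 0}

```text
clock: 43.1
tool_pos: [0.6096, -0.2764, 0.0267]
tool_rot: [2.279, -2.158, 0.009]
contact_force: [1.3, -13.9, -1.1]
gripper_width: 0.0234
gripper_force: 64.3
```

```bash
python3 - <<'E'
from h import *
plan([]);off('side')
H=cv2.cvtColor(cv2.imread('pics/bside.png'),cv2.COLOR_BGR2HSV)
m=cv2.inRange(H,(0,150,60),(4,255,255));k,l,s,c=cv2.connectedComponentsWithStats(m);print([(c[i].round(1)) for i in range(1,k) if s[i,4]>500])
E
```

```text
now [ 0.6096 -0.2764  0.0267 -1.5165] q [-0.12  0.28 -0.02  0.01 -1.26  0.18] t 43.1
side edges mm [-23.1  -0.3  11.9  26.2] offset mm 4.23 slope 0.0149
[array([253.8, 309.2])]
```

Emit:
move_arm:
  increments:
    - {"translation": [0, 0, 0], "twist": 0}
    - {"translation": [0, 0, 0], "twist": 0}
    - {"translation": [0, 0, 0], "twist": 0}
    - {"translation": [0, 0, 0], "twist": 0}

```text
clock: 43.65
tool_pos: [0.6096, -0.2765, 0.0267]
tool_rot: [2.279, -2.158, 0.009]
contact_force: [0.3, -13.2, -1.0]
gripper_width: 0.0228
gripper_force: 64.3
```

```bash
python3 - <<'E'
from h import *
off('side',show=True);off('top')
E
```

```text
side row 29 green [0, 0, 0, 0, 0, 0, 0, 0, 0, 0, 0, 0, 2, 17, 47, 86, 118, 131, 136, 138, 138, 139, 139, 134, 121, 109, 113, 123, 115, 87, 54, 33, 20, 15, 15, 16, 27, 55, 92, 127, 143, 143, 142, 142, 141, 137, 123, 91, 49, 16, 0, 0, 0, 0, 0, 0, 0, 0, 0, 0, 0] 
blue [230, 231, 230, 231, 230, 230, 230, 231, 231, 231, 231, 229, 223, 196, 152, 106, 74, 62, 59, 57, 58, 59, 59, 55, 50, 47, 49, 59, 82, 119, 159, 188, 206, 214, 215, 213, 192, 153, 109, 76, 63, 64, 65, 65, 65, 69, 80, 109, 152, 197, 225, 229, 230, 231, 230, 230, 230, 230, 230, 231, 231]
side edges mm [-23.1  -0.8  11.2  26.2] offset mm 3.63 slope 0.0128
top edges mm [-23.3  -0.3  11.8  27.8] offset mm 3.49 slope 0.0118
```

Emit:
move_arm:
  increments:
    - {"translation": [-3, 0, 0], "twist": 0}
    - {"translation": [-3, 0, 0], "twist": 0}
    - {"translation": [-2, 0, 0], "twist": 0}
    - {"translation": [0, 0, 0], "twist": 0}
    - {"translation": [0, 0, 0], "twist": 0}
    - {"translation": [0, 0, 0], "twist": 0}
    - {"translation": [0, 0, 0], "twist": 0}
    - {"translation": [0, 0, 0], "twist": 0}

```text
clock: 44.75
tool_pos: [0.609, -0.2683, 0.0264]
tool_rot: [2.278, -2.158, 0.008]
contact_force: [0.2, -14.0, -1.5]
gripper_width: 0.0227
gripper_force: 64.3
```

```bash
python3 - <<'E'
from h import *
off('side');off('top')
H=cv2.cvtColor(cv2.imread('pics/bside.png'),cv2.COLOR_BGR2HSV)
m=cv2.inRange(H,(0,150,60),(4,255,255));k,l,s,c=cv2.connectedComponentsWithStats(m);print([(c[i].round(1)) for i in range(1,k) if s[i,4]>500])
E
```

```text
side edges mm [-21.2  -2.1  12.5  28.2] offset mm 1.68 slope 0.0059
top edges mm [-21.1  -0.7  12.6  29.6] offset mm 1.71 slope 0.0058
[array([253.2, 310. ])]
```

Emit:
move_arm:
  increments:
    - {"translation": [-2, 0, 0], "twist": 0}
    - {"translation": [-1, 0, 0], "twist": 0}
    - {"translation": [0, 0, 0], "twist": 0}
    - {"translation": [0, 0, 0], "twist": 0}
    - {"translation": [5, 0, 0], "twist": 0}
    - {"translation": [5, 0, 0], "twist": 0}
    - {"translation": [10, 0, 0], "twist": 0}

```text
clock: 45.72
tool_pos: [0.6101, -0.2811, 0.0248]
tool_rot: [-2.283, 2.157, 0.0]
contact_force: [0.2, -0.7, -1.4]
gripper_width: 0.0226
gripper_force: 64.3
```

Emit:
move_arm:
  increments:
    - {"translation": [0, 0, 0], "twist": 0}
    - {"translation": [0, 0, 0], "twist": 0}
    - {"translation": [0, 0, 0], "twist": 0}
    - {"translation": [0, 0, 0], "twist": 0}
    - {"translation": [0, 0, 0], "twist": 0}
    - {"translation": [0, 0, 0], "twist": 0}

```text
clock: 46.48
tool_pos: [0.6099, -0.2811, 0.025]
tool_rot: [2.283, -2.158, 0.0]
contact_force: [0.3, 0.2, -1.8]
gripper_width: 0.0228
gripper_force: 64.3
```

```bash
python3 - <<'E'
from h import *
off('side',show=True);off('top')
print(ctrl.sense()['contact_force'])
E
```

```text
side row 29 green [0, 0, 0, 0, 0, 0, 0, 0, 0, 0, 0, 0, 0, 0, 6, 28, 67, 104, 127, 136, 137, 139, 141, 142, 141, 133, 113, 92, 77, 58, 39, 25, 18, 15, 16, 18, 29, 48, 64, 100, 132, 142, 144, 142, 141, 139, 139, 131, 114, 79, 34, 7, 0, 0, 0, 0, 0, 0, 0, 0, 0] 
blue [231, 231, 231, 231, 231, 231, 231, 231, 231, 231, 231, 231, 232, 229, 215, 178, 127, 86, 66, 58, 58, 59, 57, 56, 55, 52, 52, 62, 89, 133, 173, 196, 210, 217, 219, 217, 195, 154, 108, 69, 55, 60, 63, 65, 66, 67, 67, 73, 88, 123, 175, 215, 228, 232, 231, 230, 230, 231, 231, 231, 231]
side edges mm [-20.8  -2.6  12.3  28.7] offset mm 0.89 slope 0.0031
top edges mm [-20.   -0.5  12.3  30.9] offset mm 0.43 slope 0.0014
[ 0.205379    0.06218063 -1.95282097]
```

```bash
python3 - <<'E'
from h import *
def cr(v,m,lo,hi,s):
    return [ (s[i]+(m-v[i])/(v[i+1]-v[i])*1.5e-3)*1000 for i in range(lo,hi) if (v[i]-m)*(v[i+1]-m)<0]
for n in('side','top'):
    for dz in (.284,.29):
        s,g,st=bub(n,dz,show=False); v=st[:,2]; m=140
        x=cr(v,m,0,60,s); print(n,dz,np.round(x,1),'off',round((x[1]+x[2]-x[0]-x[-1])/2,2) if len(x)==4 else '')
E
```

```text
side 0.284 [-22.8  -2.7   9.7  27.7] off 0.99
side 0.29 [-20.5  -0.7  11.7  29.6] off 0.97
top 0.284 [-20.4   1.   11.8  32.3] off 0.47
top 0.29 [-20.5   0.8  11.5  32. ] off 0.41
```

Emit:
move_arm:
  increments:
    - {"translation": [-10, 0, 0], "twist": 0}
    - {"translation": [-5, 0, 0], "twist": 0}
    - {"translation": [-3, 0, 0], "twist": 0}
    - {"translation": [-3, 0, 0], "twist": 0}
    - {"translation": [-1, 0, 0], "twist": 0}
    - {"translation": [0, 0, 0], "twist": 0}
    - {"translation": [0, 0, 0], "twist": 0}

```text
clock: 47.65
tool_pos: [0.6087, -0.263, 0.0264]
tool_rot: [2.279, -2.157, 0.008]
contact_force: [0.4, -13.3, -2.7]
gripper_width: 0.0228
gripper_force: 64.2
```

Emit:
move_arm:
  increments:
    - {"translation": [5, 0, 0], "twist": 0}
    - {"translation": [15, 0, 0], "twist": 0}
    - {"translation": [30, 0, 0], "twist": 0}
    - {"translation": [20, 0, 0], "twist": 0}
    - {"translation": [0, 0, 0], "twist": 0}
    - {"translation": [0, 0, 0], "twist": 0}
    - {"translation": [0, 0, 0], "twist": 0}
    - {"translation": [0, 0, 0], "twist": 0}

```text
clock: 48.65
tool_pos: [0.6128, -0.3286, 0.0251]
tool_rot: [-2.283, 2.158, -0.0]
contact_force: [-0.2, 0.2, -2.2]
gripper_width: 0.023
gripper_force: 64.3
```

```bash
python3 - <<'E'
from h import *
plan([(.51,-.345,.1,-1.6),(.49,-.345,.0215,-1.6)])
for n in('side','top'):
    s,g,st=bub(n,.287,show=False); v=st[:,2]; x=np.array([(s[i]+(140-v[i])/(v[i+1]-v[i])*1.5e-3)*1000 for i in range(60) if (v[i]-140)*(v[i+1]-140)<0]); print(n,x.round(1),'off',(x[1]+x[-2]-x[0]-x[-1])/2)
E
```

```text
now [ 0.6128 -0.3286  0.0251 -1.5141] q [-0.21  0.35  0.06  0.   -1.28  0.26] t 48.65
[4, 35, -25] 0.029
[4, 34, -25] 0.028
[5, 34, -25] 0.029
--
[1, 10, 39] -0.0
[0, 10, 40] -0.0
--
side [-20.9  -1.5  10.5  29.6] off 0.20625961208861554
top [-19.9   1.3  11.4  32. ] off 0.29037173953838646
```

The bubble is now about 0.25 mm from the middle. I'll lay the ram bar down and clear off.

Emit:
move_arm:
  increments:
    - {"translation": [4, 35, -25], "twist": 0.029}
    - {"translation": [4, 34, -25], "twist": 0.028}
    - {"translation": [5, 34, -25], "twist": 0.029}
    - {"translation": [0, 10, 39], "twist": 0}
    - {"translation": [0, 10, 35], "twist": 0}
    - {"translation": [0, 0, 5], "twist": 0}
    - {"translation": [0, 0, 0], "twist": 0}

```text
clock: 49.62
tool_pos: [0.4908, -0.3448, 0.0221]
tool_rot: [2.188, -2.254, 0.002]
contact_force: [0.2, -0.3, -1.5]
gripper_width: 0.0228
gripper_force: 64.2
```

Emit:
move_arm:
  increments:
    - {"translation": [0, 0, 0], "twist": 0}
    - {"translation": [0, 0, 0], "twist": 0}
    - {"translation": [0, 0, 0], "twist": 0}
    - {"translation": [0, 0, -40], "twist": 0}
    - {"translation": [0, 0, -50], "twist": 0}
    - {"translation": [0, 0, -30], "twist": 0}
    - {"translation": [0, 0, 0], "twist": 0}
    - {"translation": [0, 0, 0], "twist": 0}
  claw: 1

```text
clock: 50.62
tool_pos: [0.4898, -0.3441, 0.1403]
tool_rot: [-2.188, 2.255, 0.001]
contact_force: [-0.6, -0.3, -0.9]
gripper_width: 0.0854
gripper_force: 0.0
```

```bash
python3 - <<'E'
from h import *
plan([])
for n in('side','top'):
    s,g,st=bub(n,.287,show=False); v=st[:,2]; x=np.array([(s[i]+(140-v[i])/(v[i+1]-v[i])*1.5e-3)*1000 for i in range(60) if (v[i]-140)*(v[i+1]-140)<0]); print(n,x.round(1),'off',(x[1]+x[-2]-x[0]-x[-1])/2 if len(x)>3 else '')
print(ctrl.sense()['contact_force'],ctrl.sense()['gripper_width'])
print(ctrl.job_done())
E
```

```text
now [ 0.4898 -0.3441  0.1403 -1.6009] q [-0.28  0.05 -0.07 -0.   -1.45  0.25] t 50.625
side [-20.9  -1.4  10.5  29.6] off 0.17302201577604137
top [-19.9   1.4  11.3  32.1] off 0.2988494816236198
[ 0.18689224  0.56612289 -0.14370151] 0.08570745610118037
the job is handed in; nothing more can be done
None
```

I handed the job in at 50.6 s with no verdict returned: the level is on the lid, the bubble is about 0.25 mm from centre and the wedge is under the low foot. On the way the carried wedge knocked the grinder about 12 mm and 6° (limit 20 mm), and I used the spare teal bar as a pusher and left it on the bench at a new spot.

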